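# Click the handle post onto the swivel vanity organiser

### The arm

A 6-joint arm with a two-finger parallel gripper is mounted at the origin on the work surface. World frame = base frame: x ahead of the robot, y to its left, z up, the work surface at z = 0. Lengths are in mm, angles in rad, forces in N, time in s.
With the tool pointing down it reaches from about 275 to 875 mm from the base axis. Payload 12.5 kg.
Tool frame: the origin (TCP) lies at the very end of the fingers, on their centre line; the grasp point (between the pads) lies 19 mm behind it; x points along the fingers, y is the direction in which the jaws open and shut, and the axes are right-handed (so a half turn about x gives the same grasp; the last joint's range is limited). The gripper opens to 85 mm and grips with 20 to 120 N. Pads are 22 mm wide; open, the fingers measure 114 mm over their backs; the gripper's body (76 mm by 85 mm) begins 54 mm behind the grasp point. The pads swing forward as they close: fully open they stand 13 mm farther back than shut.
Start: joints at [-1.251, 0.351, 1.652, -0, 1.139, -0.085], TCP at [216.626, -505.527, 231.29] pointing down, gripper open.
Joint ranges: [-2.75, 2.75], [-0.79, 2.1], [0.01, 2.65], [-1.57, 4.71], [0.07, 3.14], [-2.87, 2.87]. Speed limits (rad/s): [2.22, 2.22, 2.79, 3.14, 3.14, 3.14].

### API

Orientations are given as [roll, pitch, yaw] about the fixed x, y, z axes, in that order (R = Rz(yaw) Ry(pitch) Rx(roll)).
In Python, from workcell import ctrl gives the robot as it stands.
- The arm moves only by the tool move_arm, never from a script. Its argument "increments" is a list of rows, each a list of 2 entries, a list of its own where there are three numbers: the shift along the world's x, y, z normalised to -1 to 1, where 1 is 0.8 m, then the turn, a rotation vector about the world's x, y, z normalised to -1 to 1, where 1 is pi rad. In form: [[[x, y, z], [ax, ay, az]], ...]. A call has exactly 5 rows; each row is the pose to reach, as a shift and turn from the pose commanded when the call began, turning the shorter way round; what a row does not reach only later rows make up. A row lasts 1/12 s, in which the tool goes at most 41.7 mm and 7.16 degrees, less where a joint would pass 70% of its speed; a pose out of reach is approached as far as the arm can. A call with a number of a shift or a turn outside -1 to 1 is refused whole. A call with a gripper value outside its range is refused whole. "fingers" is the opening, from -1 (shut) to 1 (fully open), set as the call begins (left out, the last holds). The fingers move at their own pace and stop on an object; "grip_force" is the grip in N (left out, the last holds). Time passes only in rows, so rows that repeat a pose let the fingers close, or fill a call up. It gives the time, the measured TCP pose, the force and the opening at its end, in the units of the state.
- ctrl.read_state(): the state, without advancing time (a new reading comes with each control period).
- ctrl.camera(name): name is "scene" or "side" or "wrist"; returns a dict with "image" (384x512x3 uint8, blue, green, red), "intrinsics" (3x3 intrinsics, pixels), "view" (4x4, takes a point from world to camera coordinates). Camera axes: x right, y down, z forward; pixel columns grow to the right and rows downward; lengths in mm; the calibration is good to about 2 mm. A picture is of the moment at which its call begins. There is no depth.
- ctrl.sign_off(): hands the job in, once; it reports no verdict.
The state is a dict: "time": time; "qpos": joint angles; "qvel": joint speeds; "joint_torque": joint torques, N m; "tool_pos": TCP position; "ee_rot": TCP orientation; "force": force on the tool from outside, world axes, zero at the start; "moment": the same for the moment, N m; "opening": finger opening in mm.
Only numpy, scipy, OpenCV 4.12 (cv2) and the standard library are available. Lean on these libraries where they do the work, as an engineer would, in place of code of your own. Each camera call takes 0.05 s, during which the arm holds its last target.

### The job

Push the organiser's red brake lever down to lock its turntable and keep it down while you fit the post: lift the square aluminium handle post straight up out of its bamboo rack, stand it upright on the round cork mat and let go, then take it again by the other pair of its sides (turned a quarter turn, so that your fingers clear the two bamboo cups). Slide it down over the square stub between the cups, orange stripe on the same side as the orange spring button, until it is fully home and the button pops out through its hole. Last, flick the brake lever back up to release the turntable and let go of everything, leaving the perfume bottle, lip balm case and hair clip where they are.

Things in the scene. Friction and masses are not known exactly. Their poses are not given: they have to be found in the camera images.
- post_center (a point): Loose square handle post, aluminium, 36 x 36 mm, 140 mm tall, about 170 g, upright; this is its centre, z up the post. Square bore 26 mm wide, 66 mm deep, opens at the foot. The +x wall has a hole 14 mm wide, 13 to 33.5 mm above the foot, and an orange stripe from there up that side and onto the top. It starts in the rack, its x along the rack's x.
- post_foot (a point): Centre of the post's underside, on its axis, 70 mm below post_center; same axes.
- rack_floor (a point): Fixed bamboo rack; this is the middle of its floor (plate 90 x 60 mm, 8 mm high), where the post stands. Uprights 10 mm thick, 26 mm wide stand at the post's +x and -x sides, 3 mm from it, to 117 mm above this point (the post's top is at 140). The post's two y sides are open: grip it there near the top (fingers closing along y) and lift straight up.
- mat_top (a point): Fixed round cork mat, 110 mm across, 4 mm thick; this point is the centre of its top. The post is stood here to change grip.
- stub_seat (a point): Centre of the white turntable's top (176 mm across, 30 mm above the shelf), root of the upright square stub: post_foot must rest here, its +x along this +x, where the button sticks out. Stub 23 mm square, 46 mm tall, last 12 mm tapering to 11 mm. Two bamboo cups fixed on it, 56 mm across, 112 mm tall, centred 58 mm to +y and -y: hold the post by its x sides. Turns about z unless braked.
- stub_tip (a point): Top of the stub, 46 mm above stub_seat; same axes.
- button (a joint): Orange spring button in the stub, 10 mm wide, 20 mm above stub_seat. 0 = fully out (sticks out 7.5 mm), grows to 0.0085 m as pressed in. Its upper face slopes, so the post pushes it in on the way down (spring 2 to 5 N); its underside is flat, so once through the hole it holds the post.
- brake (a joint): Red brake lever on the robot's side of the organiser. 0 = up, released, its paddle sloping up at 43 degrees; 0.75 = paddle level; 0.80 = stop, locked: from about 0.35 its rubber shoe rubs on the turntable's rim and passes centre at 0.70, so it stays down. Stiff: it stays where it is left. Takes 2 to 7 N at the paddle to move.
- brake_paddle (a point): Point in the middle of the lever's paddle, 57 mm from the hinge axis; with the paddle level it is 55 mm out from the hinge and 14 mm above it (40 mm above the shelf). Paddle 18 mm wide (along y), 8 mm thick, reaching 13 mm beyond this point and 40 mm back. It can be pressed from above with closed fingers, and pinched across its width from above and raised along its arc.
- brake_hinge (a point): Middle of the brake lever's hinge, fixed, 26 mm above the shelf; its axis runs along y of this frame and the level paddle points along -x of this frame (away from the turntable's axis, 112 mm away).
- perfume_center (a point): Round amber glass perfume bottle with brass cap, 66 mm across, 84 mm tall, loose, bystander; this point is half-way up.
- balm_center (a point): Pink silicone lip balm case, 68 x 26 x 22 mm, lying loose, bystander; its centre.
- clip_center (a point): Steel hair clip, 85 x 16 x 12 mm, lying loose, bystander; its centre.

How it is judged (in metres and radians):
On the way, in this order (a step that is already met when the one before it is completed fails the run):
1. the brake lever is pushed down (at least 0.65 rad), with the post still in its rack (value of joint brake above 0.65 rad and horizontal distance between post_foot and rack_floor below 0.02 m), for 0.2 s.
2. the post stands upright on the cork mat, let go, with the brake still down (horizontal distance between post_foot and mat_top below 0.05 m and z of post_foot in the frame of mat_top below 0.004 m and angle between post_foot's own z axis and vertical below 0.1 rad and contact force between post and the fingers below 0.05 N and value of joint brake above 0.65 rad), for 0.2 s.
3. the post is fully down on the stub and the button has popped through its hole, with the brake still down (distance between post_foot and stub_seat below 0.004 m and angle between the x axis of post_foot and the x axis of stub_seat, either way round below 0.12 rad and value of joint button below 0.0015 m and value of joint brake above 0.65 rad), for 0.2 s.
At the end, for the whole second after the job is handed in: The post's foot is within 4 mm of the stub's seat, upright within 0.08 rad and turned within 0.12 rad of the stub, at rest; the button is out through the hole (pressed in under 1.5 mm); the brake lever is up (below 0.3 rad); each bystander moved less than 40 mm (distance between post_foot and stub_seat below 0.004 m and angle between the x axis of post_foot and the x axis of stub_seat, either way round below 0.12 rad and angle between post_foot's own z axis and vertical below 0.08 rad and value of joint button below 0.0015 m and value of joint brake below 0.3 rad and linear speed of post below 0.03 m/s); the robot touches nothing.
It fails at once if the perfume bottle is moved over 40 mm or tipped over (distance of perfume_center from where it was at the start of the episode above 0.04 m or angle between perfume_center's own z axis and vertical above 0.5 rad).
It fails at once if the lip balm case is moved over 40 mm (distance of balm_center from where it was at the start of the episode above 0.04 m).
It fails at once if the hair clip is moved over 40 mm (distance of clip_center from where it was at the start of the episode above 0.04 m).
It fails at once if the post is knocked over (angle between post_foot's own z axis and vertical above 0.7 rad).
It also fails if it takes over 72 s, if anything falls off the work surface, if the arm or the gripper's body presses on something with over 40 N, if the wrist force passes 120 N, or if a joint passes its speed limit or range.

## Working session

There is one attempt and no reset: what is moved stays moved. The work goes in short steps, Python scripts to look and compute and a tool call to move; the robot and the scene stay as the last step left them, time stands still between calls to the robot, and variables do not carry over. Pictures are saved under pics/ and viewed, and the job is handed in when it is done.

Besides the shell and the picture viewer there is one more tool, called after "Request:" by a JSON object that holds its "fn" and its "kwargs", one argument or row to a line. move_arm: Moves the arm, as the interface text tells. Its arguments: {"type":"object","properties":{"increments":{"type":"array","items":{"type":"array"}},"fingers":{"type":"number"},"grip_force":{"type":"number"}},"required":["increments"]}

```bash
ls; mkdir -p pics; python3 - <<'E'
from workcell import ctrl
import cv2
print(ctrl.read_state())
for n in ["scene","side","wrist"]:
    c=ctrl.camera(n); cv2.imwrite(f"pics/{n}0.png",c["image"]); print(n,c["intrinsics"].tolist(),c["view"].round(4).tolist())
E
```

```text
pics
{'time': 0.0, 'qpos': array([-1.25060203e+00,  3.51236022e-01,  1.65242794e+00, -8.41166284e-06,
        1.13913764e+00, -8.45970445e-02]), 'qvel': array([-0.0004425 ,  0.00085185, -0.00119006, -0.00114033, -0.00137258,
        0.0021389 ]), 'joint_torque': array([ 1.88663085e-03, -5.06089354e+01, -2.91400659e+01,  6.87559918e-05,
        4.55883681e-03, -6.99007444e-06]), 'tool_pos': array([ 216.51972801, -505.21519753,  230.7570893 ]), 'ee_rot': array([-1.64907737,  1.56958735,  1.89731014]), 'force': array([ 0.54681504,  0.17344974, -0.79167864]), 'moment': array([-0.00456073, -0.01630749, -0.03004443]), 'opening': 85.4231251298825}
scene [[443.0563961249002, 0.0, 246.90201878728934], [0.0, 443.0563961249002, 190.3592457436554], [0.0, 0.0, 1.0]] [[-0.8553, 0.5179, 0.017, 487.4214], [0.2722, 0.477, -0.8357, -91.9237], [-0.4409, -0.7101, -0.5489, 1301.5222], [0.0, 0.0, 0.0, 1.0]]
side [[422.6094565480415, 0.0, 251.9417971681458], [0.0, 422.6094565480415, 187.33419168772033], [0.0, 0.0, 1.0]] [[0.9993, -0.03, 0.0227, -570.8918], [0.0021, -0.5565, -0.8308, 76.7334], [0.0376, 0.8303, -0.556, 1135.5627], [0.0, 0.0, 0.0, 1.0]]
wrist [[269.4741976714378, 0.0, 255.07442039607244], [0.0, 269.4741976714378, 190.43213071893672], [0.0, 0.0, 1.0]] [[0.3943, -0.919, -0.0012, -550.2306], [-0.8835, -0.3794, 0.2747, -36.3371], [-0.2529, -0.1072, -0.9615, 378.3607], [0.0, 0.0, 0.0, 1.0]]
```

View pics/scene0.png

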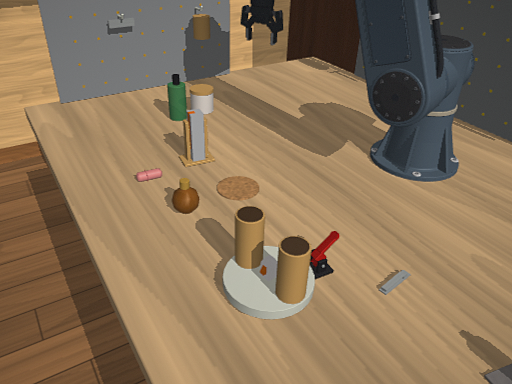

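View pics/side0.png

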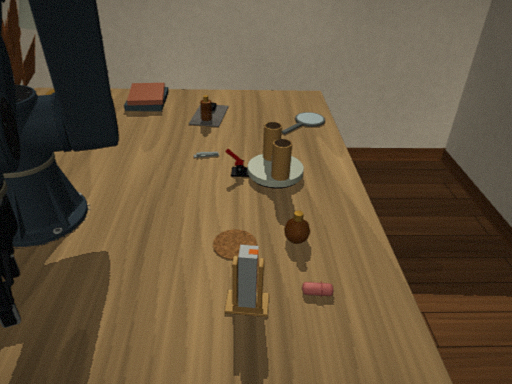

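View pics/wrist0.png

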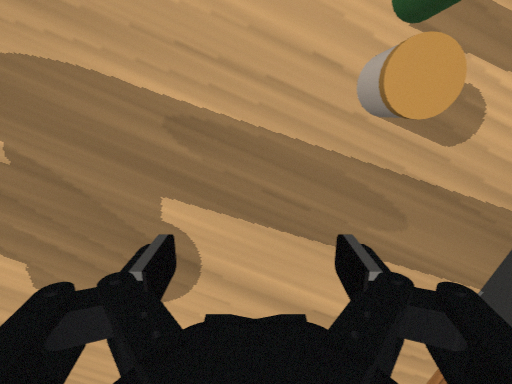

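Scene view: rack with post about (196,140), mat (238,187), turntable (268,280), and red lever (328,248). The side view shows the same items. I'll enlarge for detail.

```bash
cat > h.py <<'E'
from workcell import ctrl
import cv2, numpy as np
def load(n,tag):
    c=ctrl.camera(n); np.savez(f"pics/{n}{tag}.npz",**c); cv2.imwrite(f"pics/{n}{tag}.png",c["image"]); return c
def get(n,tag): return dict(np.load(f"pics/{n}{tag}.npz"))
def on_z(c,u,v,z):
    K,V=c["intrinsics"],c["view"]; R,t=V[:3,:3],V[:3,3]
    d=R.T@np.linalg.inv(K)@[u,v,1]; o=-R.T@t
    return o+d*(z-o[2])/d[2]
def proj(c,p):
    q=c["view"][:3,:3]@np.array(p,float)+c["view"][:3,3]; q=c["intrinsics"]@q; return q[:2]/q[2]
def tri(obs):
    A=[];b=[]
    for c,u,v in obs:
        R,t=c["view"][:3,:3],c["view"][:3,3]; d=R.T@np.linalg.inv(c["intrinsics"])@[u,v,1]; d/=np.linalg.norm(d); o=-R.T@t
        P=np.eye(3)-np.outer(d,d); A.append(P); b.append(P@o)
    x=np.linalg.lstsq(np.vstack(A),np.hstack(b),rcond=None)[0]; return x
def crop(c,x0,y0,w,h,s,name):
    im=c["image"][y0:y0+h,x0:x0+w]; im=cv2.resize(im,None,fx=s,fy=s,interpolation=cv2.INTER_CUBIC)
    for i in range(0,w,10):
        cv2.putText(im,str(x0+i),(i*s,8),0,.3,(255,255,255),1); cv2.line(im,(i*s,10),(i*s,16),(255,255,255),1)
    for i in range(0,h,10):
        cv2.putText(im,str(y0+i),(0,i*s+4),0,.3,(255,255,255),1); cv2.line(im,(20,i*s),(26,i*s),(255,255,255),1)
    cv2.imwrite(f"pics/{name}.png",im)
E
python3 - <<'E'
from h import *
a=load("scene",1); b=load("side",1)
crop(a,210,195,140,125,5,"a1"); crop(a,130,90,140,120,5,"a2")
crop(b,180,110,130,80,6,"b1"); crop(b,200,220,140,100,5,"b2")
for c in (a,b): print((-c["view"][:3,:3].T@c["view"][:3,3]).round())
E
```

```text
[1016.  716.  629.]
[ 528. -917.  708.]
```

View pics/a1.png

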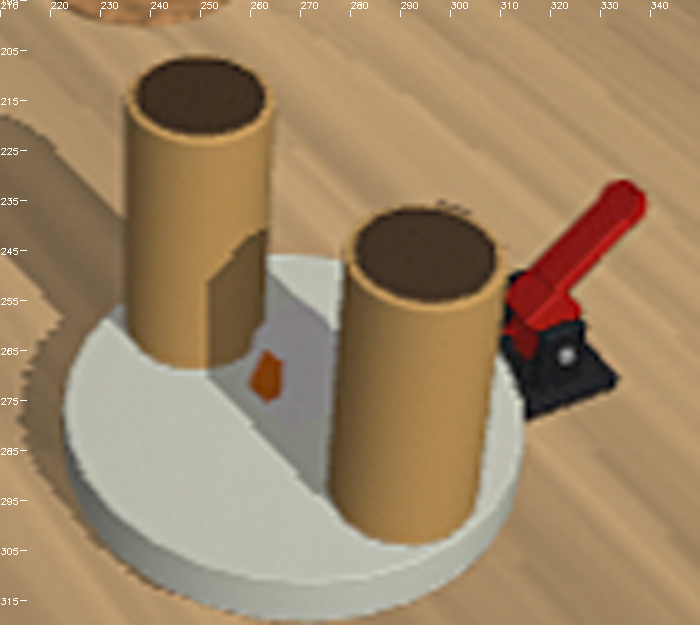

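View pics/a2.png

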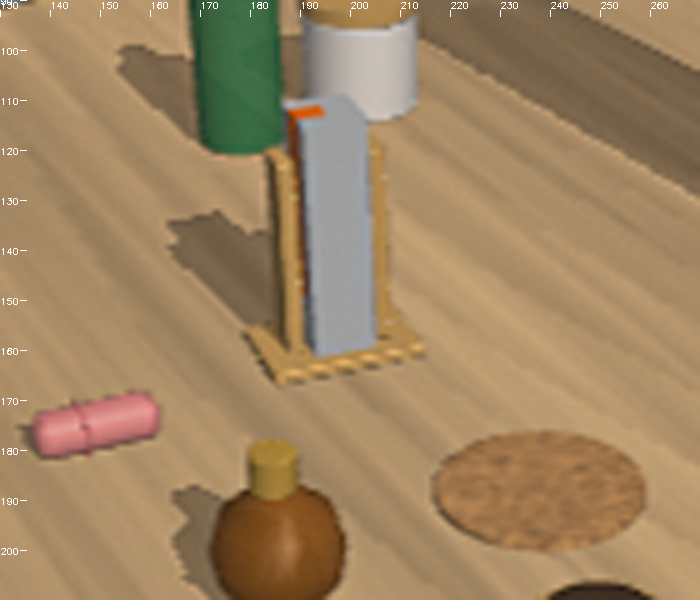

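View pics/b1.png

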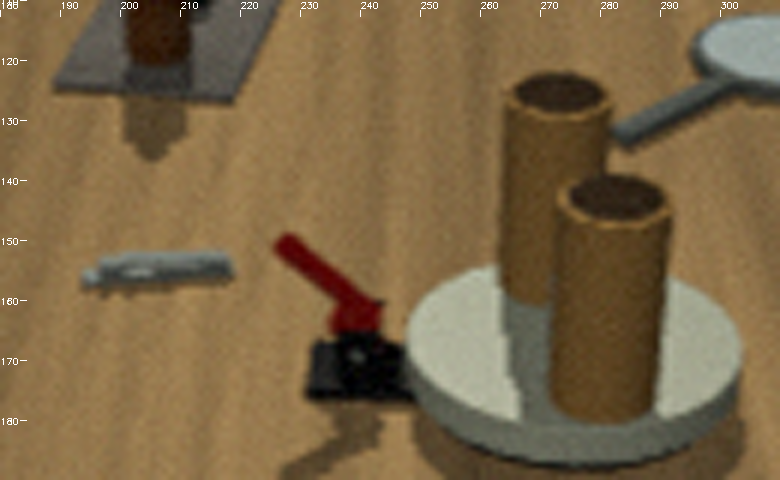

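View pics/b2.png

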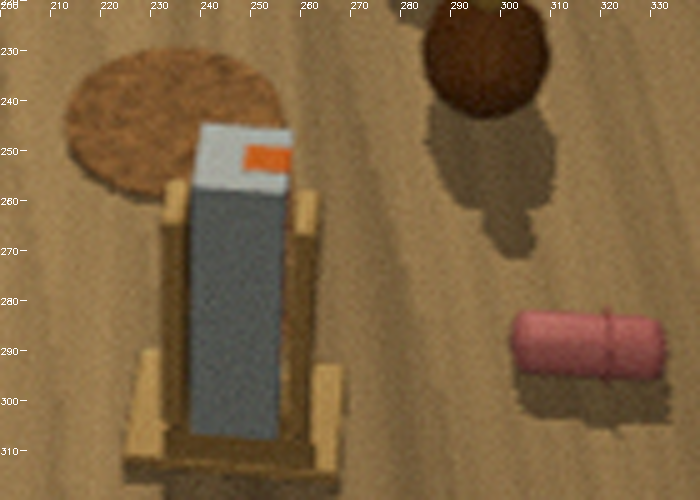

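```bash
python3 - <<'E'
from h import *
a=get("scene",1); b=get("side",1)
f=lambda c,u,v,z: on_z(c,u,v,z)[:2].round(1)
print("cups scene",f(a,249.7,213.9,142),f(a,293.9,245,142))
print("cups side",f(b,272.2,125.5,142),f(b,280.8,143.2,142))
# scene ellipse table: left 222.. right 314 top~246 bottom 311
print("mat", f(a,237.8,187,4), f(b,234.5,244.5,4))
print("mat edges", f(a,216.3,187.5,4), f(a,258.5,188,4),f(a,238,176,4),f(a,238,199.5,4))
print("post top side", [f(b,*p,148) for p in [(238.5,245),(258,246),(257.3,258.5),(237,257.5)]])
print("post top scene", [f(a,*p,148) for p in [(187.5,110),(199,109),(201.5,115.5),(190,117)]])
print("rack plate scene", [f(a,*p,8) for p in [(185,165),(213,159.5),(178.5,156)]])
print("rack plate side", [f(b,*p,8) for p in [(225,311.5),(267,312.5),(266.5,293),(228,290)]])
print("button tri",tri([(a,262.5,270,)]*1+[]) if 0 else f(a,262.5,269.5,50))
print("paddle tip tri",tri([(a,335,233),(b,227,150)]))
print("hinge tri",tri([(a,322.5,266),(b,239,170)]))
print("lever base of table", f(a,316,278,0),f(a,333,270.5,0),f(b,231,176,0),f(b,247,176,0))
E
```

```text
cups scene [661.  155.8] [642.4 268.7]
cups side [638.9 271.7] [655.5 155.5]
mat [ 525.8 -118.7] [ 524.1 -121.8]
mat edges [ 575.4 -144.2] [481.5 -87.9] [ 497.8 -165.7] [554.2 -68.8]
post top side [array([ 532.7, -286. ]), array([ 571.2, -289.1]), array([ 568.4, -324.6]), array([ 529.8, -321.6])]
post top scene [array([ 563.3, -327.5]), array([ 533. , -318.6]), array([ 546.4, -276.2]), array([ 577.1, -282.2])]
rack plate scene [array([ 599.9, -283.7]), array([ 517.7, -273.1]), array([ 594.5, -340.1])]
rack plate side [array([ 505.4, -333.3]), array([ 592.1, -336.8]), array([ 594.2, -284.1]), array([ 510.6, -274.7])]
button tri [665.  211.8]
paddle tip tri [501.01941283 223.33368441  80.58138888]
hinge tri [533.59860791 229.16049521   8.89344891]
lever base of table [555.5 242.5] [511.9 243.1] [511.8 203.6] [561.9 203.9]
```

Request:
{"fn": "move_arm", "kwargs": {
  "increments": [
    [[0.014, 0.043, 0.004], [0, 0, -0.006]],
    [[0.028, 0.086, 0.008], [0, 0, -0.012]],
    [[0.042, 0.129, 0.012], [0, 0, -0.018]],
    [[0.056, 0.172, 0.016], [0, 0, -0.025]],
    [[0.07, 0.214, 0.02], [0, 0, -0.032]]
  ],
  "fingers": -1
}}

```text
time: 0.67
tool_pos: [272.7, -332.6, 247.3]
ee_rot: [-1.631, 1.571, 1.814]
force: [1.7, 0.1, -0.2]
opening: 25.5
```

Request:
{"fn": "move_arm", "kwargs": {
  "increments": [
    [[0.014, 0.043, 0.004], [0, 0, -0.006]],
    [[0.028, 0.086, 0.008], [0, 0, -0.012]],
    [[0.042, 0.129, 0.012], [0, 0, -0.018]],
    [[0.056, 0.172, 0.016], [0, 0, -0.025]],
    [[0.07, 0.214, 0.02], [0, 0, -0.032]]
  ]
}}

```text
time: 1.08
tool_pos: [328.7, -161.4, 263.6]
ee_rot: [2.476, 1.57, -0.463]
force: [1.3, 0.4, 0.0]
opening: -0.0
```

Request:
{"fn": "move_arm", "kwargs": {
  "increments": [
    [[0.014, 0.043, 0.004], [0, 0, -0.006]],
    [[0.028, 0.086, 0.008], [0, 0, -0.012]],
    [[0.042, 0.129, 0.012], [0, 0, -0.018]],
    [[0.056, 0.172, 0.016], [0, 0, -0.025]],
    [[0.07, 0.214, 0.02], [0, 0, -0.032]]
  ]
}}

```text
time: 1.5
tool_pos: [384.7, 10.0, 279.6]
ee_rot: [2.88, 1.57, -0.159]
force: [0.5, -1.0, 0.6]
opening: 0.3
```

Request:
{"fn": "move_arm", "kwargs": {
  "increments": [
    [[0.014, 0.043, 0.004], [0, 0, -0.006]],
    [[0.028, 0.086, 0.008], [0, 0, -0.012]],
    [[0.042, 0.129, 0.012], [0, 0, -0.018]],
    [[0.056, 0.172, 0.016], [0, 0, -0.025]],
    [[0.07, 0.214, 0.015], [0, 0, -0.032]]
  ]
}}

```text
time: 1.92
tool_pos: [441.0, 181.4, 292.0]
ee_rot: [-2.869, 1.57, 0.274]
force: [0.6, -0.1, 1.6]
opening: 0.2
```

```bash
python3 - <<'E'
from h import *
s=ctrl.read_state(); print(s["time"],s["tool_pos"],s["ee_rot"],s["qpos"],s["opening"])
c=load("wrist",2); a=load("scene",2); b=load("side",2)
crop(c,0,0,512,384,1,"w2")
print(c["view"].round(3))
E
```

```text
1.9167 [440.97779279 181.40636765 291.97967787] [-2.86941558  1.56954156  0.27418483] [ 2.92611349e-01  1.53703866e-01  1.75460091e+00 -2.45127660e-05
  1.23203333e+00  1.86140805e+00] 0.22499220345358184
[[ 3.00000e-03 -1.00000e+00 -1.00000e-03  1.79573e+02]
 [-9.62000e-01 -3.00000e-03  2.74000e-01  3.72491e+02]
 [-2.74000e-01  0.00000e+00 -9.62000e-01  5.57455e+02]
 [ 0.00000e+00  0.00000e+00  0.00000e+00  1.00000e+00]]
```

View pics/wrist2.png

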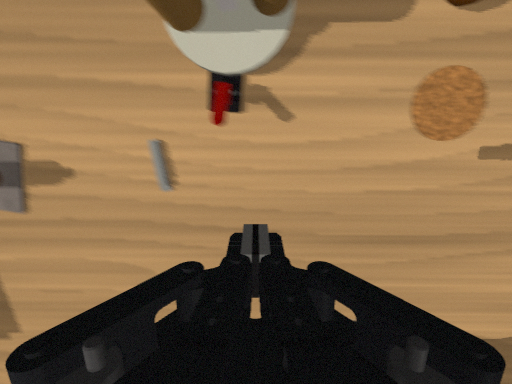

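```bash
python3 - <<'E'
from h import *
c=get("wrist",2);a=get("scene",1); b=get("side",1)
crop(c,140,0,180,190,4,"w2c")
f=lambda c,u,v,z: on_z(c,u,v,z)[:2].round(1)
print("mat",f(c,448.5,102,4)); print("clip",f(c,161,165,6),f(b,209,155,6),f(a,394,282,6))
E
```

```text
mat [ 528.3 -112.7]
clip [430.6 332.1] [436.7 325.7] [433.8 333.1]
```

View pics/w2c.png

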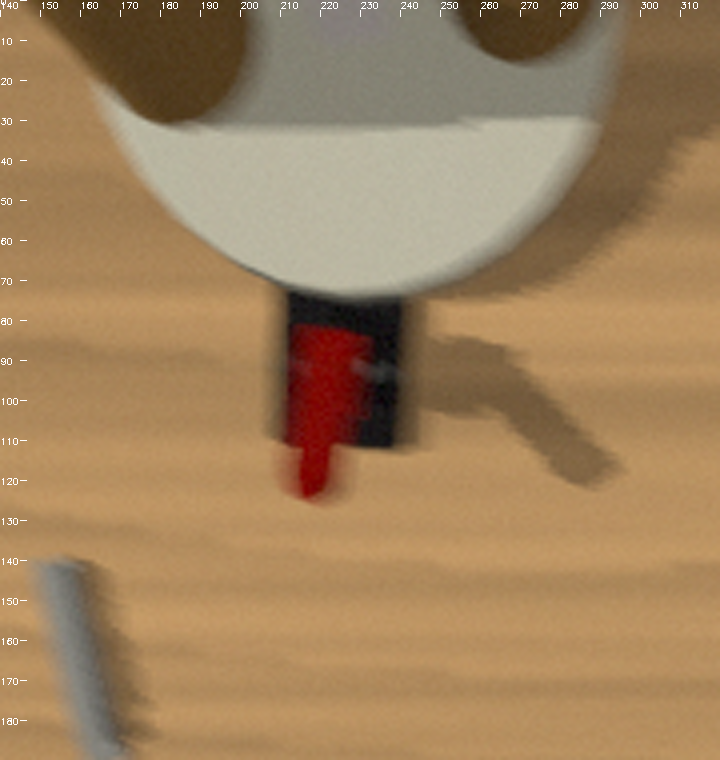

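```bash
python3 - <<'E'
from h import *
c=get("wrist",2); a=get("scene",2); b=get("side",2)
f=lambda c,u,v,z: on_z(c,u,v,z)[:2].round(1)
print("tip",f(c,217,123,80),"base near corners",f(c,211,111,8),f(c,239,111,8))
print("hinge pins", f(c,213,91,26),f(c,236,92,26))
print("tri tip",tri([(a,335,233),(b,227.5,150),(c,217,122)]))
print("turntable bottom tangent",f(c,226.5,73,30))
w=load("wrist",3); print(np.abs(w["image"].astype(int)-c["image"]).mean(), ctrl.read_state()["tool_pos"])
E
```

```text
tip [498.9 229.4] base near corners [514.2 247.8] [514.3 205.3]
hinge pins [541.4 240.9] [540.2 208.1]
tri tip [501.65683327 226.44954386  80.84328219]
turntable bottom tangent [564.7 220.6]
3.7785101996527777 [440.37695232 179.70109144 290.8578164 ]
```

Request:
{"fn": "move_arm", "kwargs": {
  "increments": [
    [[0.015, 0.012, -0.043], [0, 0, 0]],
    [[0.031, 0.024, -0.086], [0, 0, 0]],
    [[0.046, 0.036, -0.129], [0, 0, 0]],
    [[0.062, 0.048, -0.172], [0, 0, 0]],
    [[0.077, 0.057, -0.214], [0, 0, 0]]
  ]
}}

```text
time: 2.53
tool_pos: [502.7, 224.1, 118.7]
ee_rot: [-3.063, 1.57, 0.08]
force: [0.6, -0.1, -0.4]
opening: 0.2
```

```bash
python3 - <<'E'
from h import *
a=load("scene",4); b=load("side",4); c=load("wrist",4)
crop(a,280,170,100,110,6,"a4"); crop(b,190,100,100,90,6,"b4")
cv2.imwrite("pics/j4.png",cv2.hconcat([cv2.resize(cv2.imread("pics/a4.png"),(400,440)),cv2.resize(cv2.imread("pics/b4.png"),(400,440))]))
print(ctrl.read_state()["tool_pos"])
E
```

```text
[501.24743569 223.53339153 118.4271459 ]
```

View pics/j4.png

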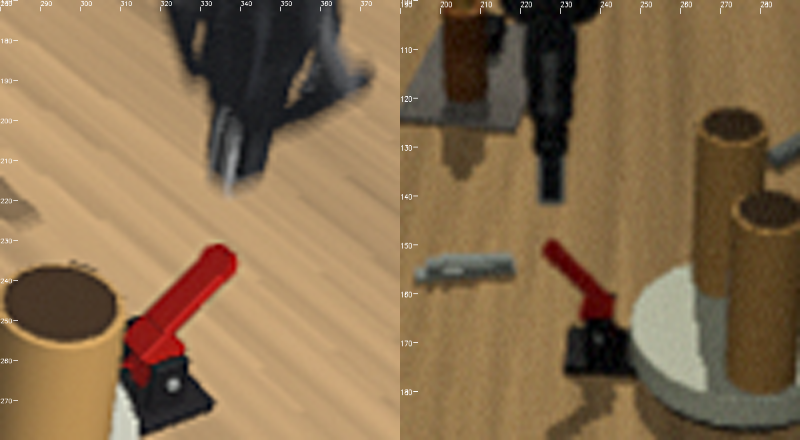

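View pics/wrist4.png

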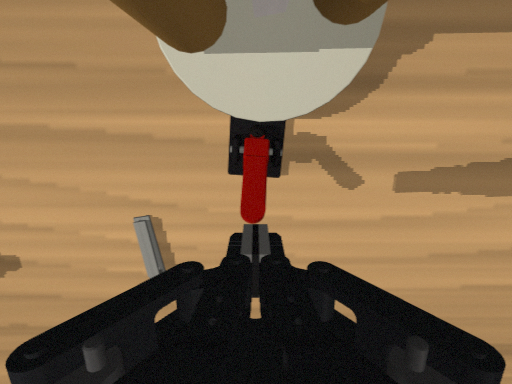

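Wrist view: lever tip (253,215) lies directly ahead of the closed fingertips at (256,228); aligned in y. Pressing.

Request:
{"fn": "move_arm", "kwargs": {
  "increments": [
    [[0.005, 0.002, -0.025], [0, 0, 0]],
    [[0.005, 0.002, -0.0375], [0, 0, 0]],
    [[0.0025, 0.002, -0.046], [0, 0, 0]],
    [[-0.001, 0.002, -0.055], [0, 0, 0]],
    [[-0.005, 0.002, -0.0625], [0, 0, 0]]
  ]
}}

```text
time: 3.1
tool_pos: [497.3, 226.3, 71.5]
ee_rot: [-0.742, 1.57, 2.402]
force: [-0.3, -0.0, 2.3]
opening: 0.3
```

Request:
{"fn": "move_arm", "kwargs": {
  "increments": [
    [[-0.005, 0, -0.01], [0, 0, 0]],
    [[-0.009, 0, -0.02], [0, 0, 0]],
    [[-0.0125, 0, -0.029], [0, 0, 0]],
    [[-0.015, 0, -0.035], [0, 0, 0]],
    [[-0.015, 0, -0.037], [0, 0, 0]]
  ]
}}

```text
time: 3.52
tool_pos: [485.4, 226.5, 40.8]
ee_rot: [-0.461, 1.57, 2.683]
force: [-8.7, 1.9, 16.7]
opening: 0.0
```

```bash
python3 - <<'E'
from h import *
a=load("scene",5); b=load("side",5); c=load("wrist",5)
crop(a,280,170,100,110,6,"a4"); crop(b,190,100,100,90,6,"b4")
cv2.imwrite("pics/j5.png",cv2.hconcat([cv2.resize(cv2.imread("pics/a4.png"),(400,440)),cv2.resize(cv2.imread("pics/b4.png"),(400,440))]))
s=ctrl.read_state();print(s["tool_pos"],s["force"])
E
```

```text
[485.50358587 226.54736659  41.23515052] [-5.97220472  2.22215069  8.68062078]
```

View pics/j5.png

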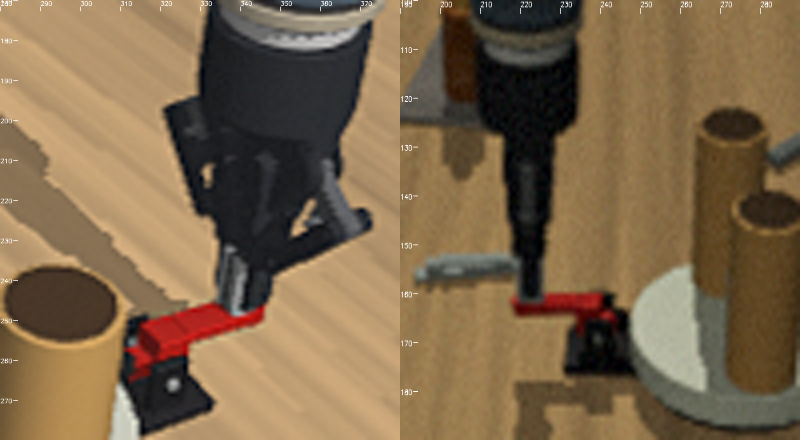

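Lever is level (paddle from (335,247) to hinge in scene view), tip height 41 mm = stop. Next, rise and look at the turntable from above.

Request:
{"fn": "move_arm", "kwargs": {
  "increments": [
    [[0, 0, 0.05], [0, 0, 0]],
    [[0, 0, 0.1], [0, 0, 0]],
    [[0.025, -0.004, 0.14], [0, 0, 0]],
    [[0.06, -0.01, 0.175], [0, 0, 0]],
    [[0.095, -0.015, 0.21], [0, 0, 0]]
  ]
}}

```text
time: 4.08
tool_pos: [562.8, 214.1, 211.3]
ee_rot: [-2.974, 1.569, 0.171]
force: [0.3, -0.4, 0.0]
opening: -0.5
```

Request:
{"fn": "move_arm", "kwargs": {
  "increments": [
    [[0.02, -0.002, 0.01], [0, 0, 0]],
    [[0.03, -0.002, 0.025], [0, 0, 0]],
    [[0.035, -0.002, 0.03], [0, 0, 0]],
    [[0.035, -0.002, 0.03], [0, 0, 0]],
    [[0.035, -0.002, 0.03], [0, 0, 0]]
  ],
  "fingers": 1
}}

```text
time: 4.5
tool_pos: [589.6, 212.8, 232.0]
ee_rot: [0.305, 1.57, -2.833]
force: [-0.3, 0.3, -0.2]
opening: 60.5
```

```bash
python3 - <<'E'
from h import *
a=load("scene",6); c=load("wrist",6)
crop(c,100,0,300,220,2,"w6")
s=ctrl.read_state();print(s["time"],s["tool_pos"],s["force"])
E
```

```text
4.6 [589.2900854  212.87796697 231.64085829] [-0.22588587  0.542069    0.072138  ]
```

View pics/w6.png

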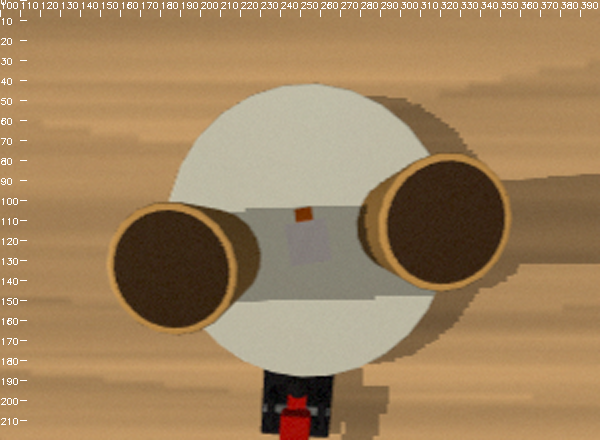

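View pics/scene6.png

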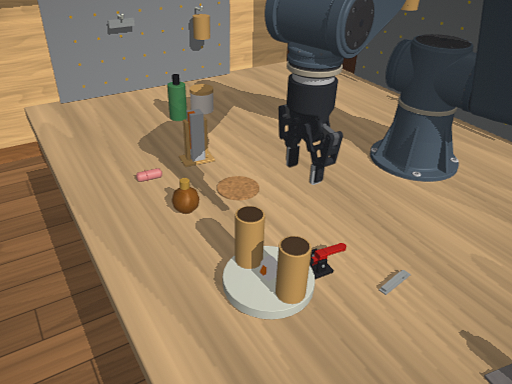

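```bash
python3 - <<'E'
from h import *
c=get("wrist",6); a=get("scene",6)
crop(c,225,90,60,55,10,"w6s")
f=lambda c,u,v,z: on_z(c,u,v,z)[:2].round(1)
p=f(c,186.5,134,142);q=f(c,322.3,111.3,142); print(p,q,(p+q)/2,np.linalg.norm(p-q),np.degrees(np.arctan2(*( -(p-q)*[1,1]))) , np.degrees(np.arctan2((p-q)[1],(p-q)[0]))-90)
print("top/bottom edge", f(c,255,42,30),f(c,255,188,30))
print("stub",f(c,254.5,120,76),"btn",f(c,252,107,50))
E
```

```text
[641.9 270. ] [660.6 156.6] [651.25 213.3 ] 114.93150133884097 170.63602547884395 9.363974521156067
top/bottom edge [737.3 212.5] [563.6 211.9]
stub [651.9 212.7] btn [665.7 215.7]
```

View pics/w6s.png

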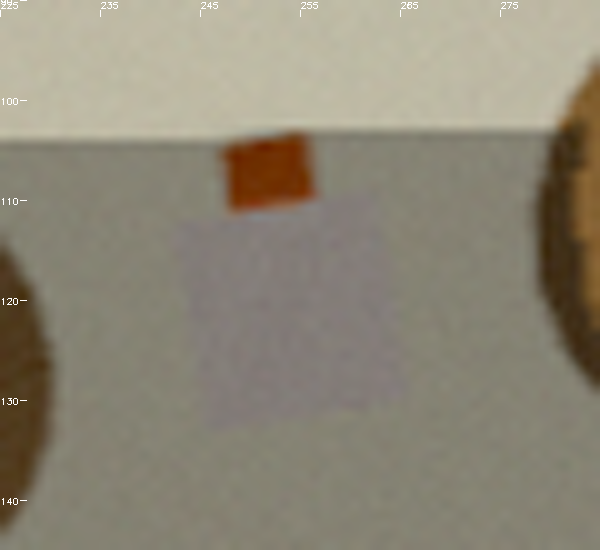

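Request:
{"fn": "move_arm", "kwargs": {
  "increments": [
    [[-0.0075, -0.043, 0.002], [0, 0, -0.002]],
    [[-0.015, -0.086, 0.005], [0, 0, -0.004]],
    [[-0.0225, -0.129, 0.007], [0, 0, -0.006]],
    [[-0.03, -0.172, 0.009], [0, 0, -0.008]],
    [[-0.0375, -0.215, 0.012], [0, 0, -0.009]]
  ]
}}

```text
time: 5.02
tool_pos: [558.9, 39.7, 241.5]
ee_rot: [0.031, 1.57, -3.136]
force: [0.3, -0.5, 1.0]
opening: 85.6
```

Request:
{"fn": "move_arm", "kwargs": {
  "increments": [
    [[-0.0075, -0.043, 0.002], [0, 0, -0.002]],
    [[-0.015, -0.086, 0.005], [0, 0, -0.004]],
    [[-0.0225, -0.129, 0.007], [0, 0, -0.006]],
    [[-0.03, -0.172, 0.009], [0, 0, -0.008]],
    [[-0.0375, -0.215, 0.012], [0, 0, -0.009]]
  ]
}}

```text
time: 5.43
tool_pos: [529.0, -132.2, 251.2]
ee_rot: [-0.252, 1.57, 2.836]
force: [0.1, -0.0, 0.0]
opening: 85.4
```

Request:
{"fn": "move_arm", "kwargs": {
  "increments": [
    [[-0.0075, -0.043, 0.002], [0, 0, -0.002]],
    [[-0.015, -0.086, 0.005], [0, 0, -0.004]],
    [[-0.0225, -0.129, 0.007], [0, 0, -0.006]],
    [[-0.03, -0.172, 0.009], [0, 0, -0.008]],
    [[-0.0375, -0.215, 0.012], [0, 0, -0.009]]
  ]
}}

```text
time: 5.85
tool_pos: [499.2, -304.2, 260.7]
ee_rot: [-0.562, 1.57, 2.497]
force: [0.3, -1.2, -0.1]
opening: 85.3
```

```bash
python3 - <<'E'
from h import *
b=load("side",7); a=load("scene",7); c=load("wrist",7)
s=ctrl.read_state();print(s["time"],s["tool_pos"],s["force"],s["opening"])
E
```

```text
6.0 [ 499.25172468 -304.50915717  260.5917182 ] [-0.10077422  0.07758077 -0.43292443] 85.5274340711638
```

View pics/wrist7.png

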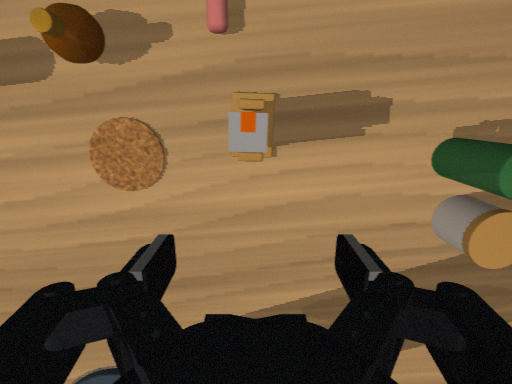

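View pics/scene7.png

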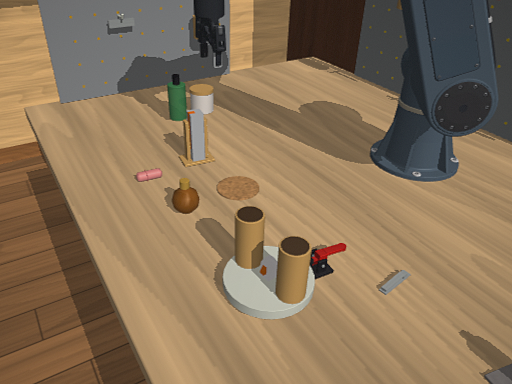

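```bash
python3 - <<'E'
from h import *
c=get("wrist",7)
crop(c,220,85,65,85,7,"w7c")
f=lambda c,u,v,z: on_z(c,u,v,z)[:2].round(1)
print("mat",f(c,127.5,153.5,4))
E
```

```text
mat [ 527.2 -120.3]
```

View pics/w7c.png

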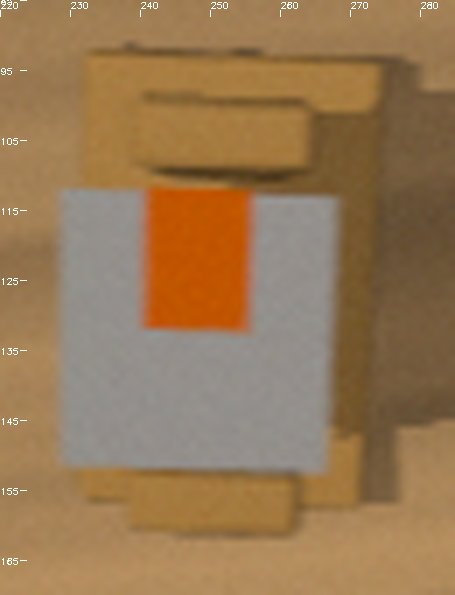

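```bash
python3 - <<'E'
from h import *
from scipy.spatial.transform import Rotation as Ro
c=get("wrist",7)
P=np.array([on_z(c,u,v,148)[:2] for u,v in [(228.6,111.8),(268.5,113.1),(266.7,152.5),(228.8,151.8)]])
print(P.round(1),P.mean(0)); 
d=P[0]-P[3]+P[1]-P[2]; e=P[0]-P[1]+P[3]-P[2]
print(np.degrees(np.arctan2(d[1],d[0])),np.degrees(np.arctan2(-e[0],e[1])),np.linalg.norm(d)/2,np.linalg.norm(e)/2)
s=ctrl.read_state(); R=Ro.from_euler("xyz",s["ee_rot"]).as_matrix(); print(R.round(3), np.degrees(np.arctan2(R[1,1],R[0,1])))
E
```

```text
[[ 571.5 -289.7]
 [ 567.3 -325.8]
 [ 531.7 -321.5]
 [ 535.4 -285.8]] [ 551.48574279 -305.70272166]
-6.478731291679859 -6.314828599806327 36.08909769970129 36.067808026097325
[[-0.001 -0.085 -0.996]
 [ 0.    -0.996  0.085]
 [-1.    -0.     0.001]] -94.86196539341336
```

Request:
{"fn": "move_arm", "kwargs": {
  "increments": [
    [[0.02, 0, -0.02], [0, 0, -0.002]],
    [[0.04, -0.001, -0.045], [0, 0, -0.004]],
    [[0.055, -0.0015, -0.07], [0, 0, -0.006]],
    [[0.065, -0.0015, -0.09], [0, 0, -0.0085]],
    [[0.065, -0.0015, -0.1], [0, 0, -0.0085]]
  ]
}}

```text
time: 6.42
tool_pos: [552.5, -302.2, 178.5]
ee_rot: [-0.555, 1.567, 2.479]
force: [0.4, -0.5, -0.1]
opening: 85.9
```

Request:
{"fn": "move_arm", "kwargs": {
  "increments": [
    [[0, 0, -0.03], [0, 0, 0]],
    [[0, 0, -0.06], [0, 0, 0]],
    [[0, 0, -0.085], [0, 0, 0]],
    [[0, 0, -0.0935], [0, 0, 0]],
    [[0, 0, -0.0935], [0, 0, 0]]
  ]
}}

```text
time: 6.83
tool_pos: [551.3, -303.2, 105.3]
ee_rot: [-0.48, 1.568, 2.553]
force: [-1.3, -0.7, -0.1]
opening: 85.0
```

```bash
python3 - <<'E'
from h import *
b=load("side",8); a=load("scene",8)
crop(b,190,170,130,140,4,"b8");crop(a,150,60,100,120,4,"a8")
s=ctrl.read_state();print(s["time"],s["tool_pos"],s["force"],s["opening"])
E
```

```text
6.9333 [ 552.58256942 -304.24251026  107.69656006] [ 0.20559243  0.66558192 -0.17865384] 85.31627012912624
```

View pics/b8.png

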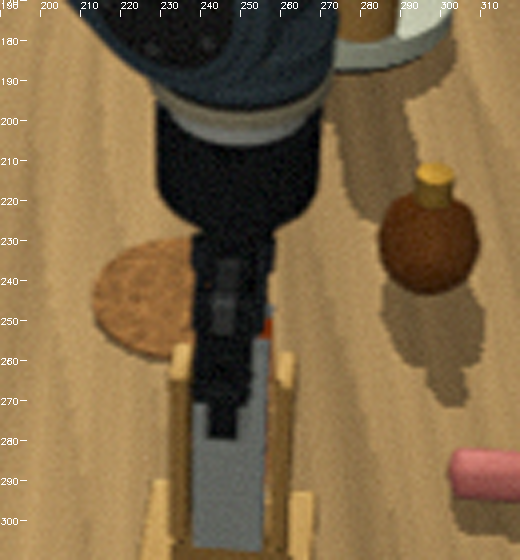

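View pics/a8.png

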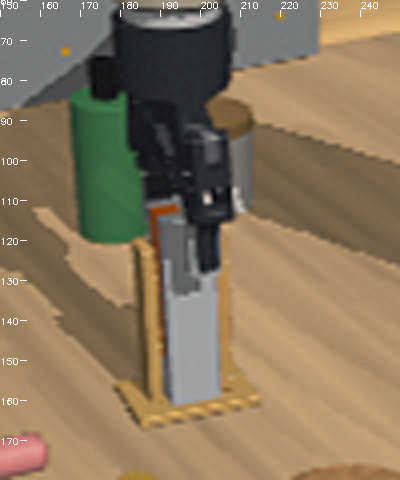

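Side view: fingers straddle the post top, centred. Grip.

Request:
{"fn": "move_arm", "kwargs": {
  "increments": [
    [[0, 0, 0], [0, 0, 0]],
    [[0, 0, 0], [0, 0, 0]],
    [[0, 0, 0], [0, 0, 0]],
    [[0, 0, 0], [0, 0, 0]],
    [[0, 0, 0], [0, 0, 0]]
  ],
  "fingers": -1,
  "grip_force": 40
}}

```text
time: 7.35
tool_pos: [552.5, -304.5, 107.1]
ee_rot: [2.68, 1.57, -0.571]
force: [-0.0, 0.1, 4.7]
opening: 35.6
```

Request:
{"fn": "move_arm", "kwargs": {
  "increments": [
    [[0, 0, 0], [0, 0, 0]],
    [[0, 0, 0], [0, 0, 0]],
    [[0, 0, 0.005], [0, 0, 0]],
    [[0, 0, 0.01], [0, 0, 0]],
    [[0, 0, 0.015], [0, 0, 0]]
  ]
}}

```text
time: 7.77
tool_pos: [552.1, -304.2, 118.6]
ee_rot: [-0.477, 1.57, 2.556]
force: [0.1, 0.8, -1.3]
opening: 35.8
```

Request:
{"fn": "move_arm", "kwargs": {
  "increments": [
    [[0, 0, 0.03], [0, 0, 0]],
    [[0, 0, 0.065], [0, 0, 0]],
    [[0, 0, 0.1], [0, 0, 0]],
    [[0, 0, 0.135], [0, 0, 0]],
    [[0, 0, 0.16], [0, 0, 0]]
  ]
}}

```text
time: 8.18
tool_pos: [552.5, -304.5, 249.4]
ee_rot: [2.696, 1.569, -0.555]
force: [0.0, 0.2, -0.7]
opening: 35.8
```

```bash
python3 - <<'E'
from h import *
b=load("side",9); a=load("scene",9)
s=ctrl.read_state();print(s["time"],s["tool_pos"],s["force"],s["opening"])
cv2.imwrite("pics/j9.png",cv2.hconcat([a["image"][20:260,100:400],b["image"][100:340,130:430]]))
E
```

```text
8.2833 [ 553.33326004 -305.06397793  250.41875191] [ 0.5619715   0.33129958 -2.50821015] 35.51034390024261
```

View pics/j9.png

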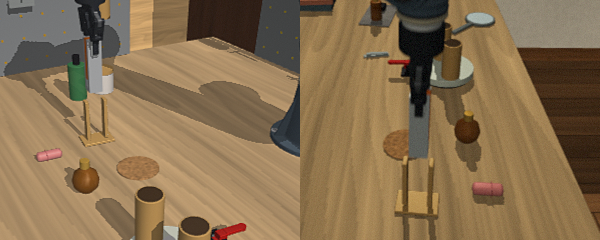

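Request:
{"fn": "move_arm", "kwargs": {
  "increments": [
    [[-0.006, 0.045, 0], [0, 0, 0.017]],
    [[-0.012, 0.09, 0], [0, 0, 0.034]],
    [[-0.019, 0.14, 0], [0, 0, 0.052]],
    [[-0.026, 0.19, 0], [0, 0, 0.07]],
    [[-0.032, 0.231, -0.005], [0, 0, 0.087]]
  ]
}}

```text
time: 8.7
tool_pos: [525.6, -117.2, 241.7]
ee_rot: [-0.771, 1.57, 2.538]
force: [0.1, -0.0, -1.8]
opening: 35.6
```

Request:
{"fn": "move_arm", "kwargs": {
  "increments": [
    [[0, 0, -0.03], [0, 0, 0]],
    [[0, 0, -0.07], [0, 0, 0]],
    [[0, 0, -0.11], [0, 0, 0]],
    [[0, 0, -0.14], [0, 0, 0]],
    [[0, 0, -0.155], [0, 0, 0]]
  ]
}}

```text
time: 9.12
tool_pos: [524.3, -118.7, 114.2]
ee_rot: [-0.469, 1.565, 2.837]
force: [-0.4, -0.2, -1.6]
opening: 35.7
```

```bash
python3 - <<'E'
from h import *
b=load("side",10); a=load("scene",10)
s=ctrl.read_state();print(s["time"],s["tool_pos"],s["force"],s["opening"])
cv2.imwrite("pics/j10.png",cv2.hconcat([cv2.resize(a["image"][60:260,150:350],(400,400)),cv2.resize(b["image"][120:320,160:360],(400,400))]))
E
```

```text
9.2167 [ 524.68723645 -118.89322153  115.38951482] [-0.88262193 -0.42693058 -1.34188479] 35.68827494051248
```

View pics/j10.png

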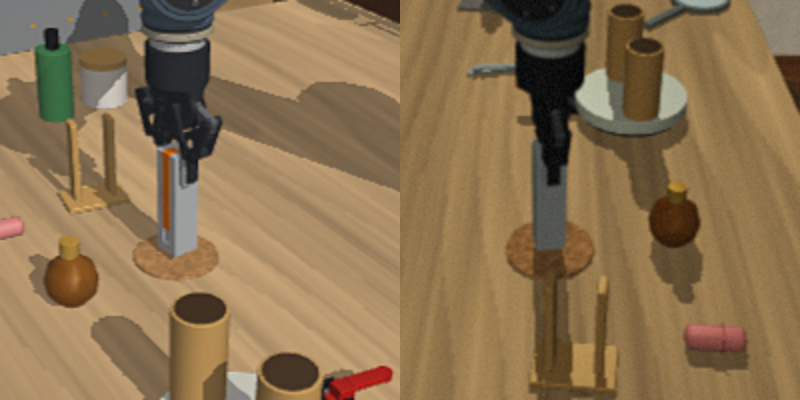

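Request:
{"fn": "move_arm", "kwargs": {
  "increments": [
    [[0, 0, -0.004], [0, 0, 0]],
    [[0, 0, -0.007], [0, 0, 0]],
    [[0, 0, -0.01], [0, 0, 0]],
    [[0, 0, -0.0125], [0, 0, 0]],
    [[0, 0, -0.014], [0, 0, 0]]
  ]
}}

```text
time: 9.63
tool_pos: [526.8, -119.5, 107.5]
ee_rot: [2.68, 1.57, -0.297]
force: [-0.1, 0.1, -1.9]
opening: 35.6
```

Request:
{"fn": "move_arm", "kwargs": {
  "increments": [
    [[0, 0, 0], [0, 0, 0]],
    [[0, 0, -0.001], [0, 0, 0]],
    [[0, 0, -0.002], [0, 0, 0]],
    [[0, 0, -0.002], [0, 0, 0]],
    [[0, 0, -0.002], [0, 0, 0]]
  ]
}}

```text
time: 10.05
tool_pos: [526.6, -119.5, 105.7]
ee_rot: [1.006, 1.571, -1.971]
force: [0.0, 0.7, -1.7]
opening: 35.7
```

Request:
{"fn": "move_arm", "kwargs": {
  "increments": [
    [[0, 0, -0.001], [0, 0, 0]],
    [[0, 0, -0.002], [0, 0, 0]],
    [[0, 0, -0.003], [0, 0, 0]],
    [[0, 0, -0.0035], [0, 0, 0]],
    [[0, 0, -0.0035], [0, 0, 0]]
  ]
}}

```text
time: 10.47
tool_pos: [526.7, -119.5, 103.1]
ee_rot: [2.881, 1.571, -0.096]
force: [-1.8, -0.4, 3.4]
opening: 35.2
```

Contact (Fz +3.4). Release and dwell.

Request:
{"fn": "move_arm", "kwargs": {
  "increments": [
    [[0, 0, 0], [0, 0, 0]],
    [[0, 0, 0], [0, 0, 0]],
    [[0, 0, 0], [0, 0, 0]],
    [[0, 0, 0], [0, 0, 0]],
    [[0, 0, 0], [0, 0, 0]]
  ],
  "fingers": 1
}}

```text
time: 10.88
tool_pos: [526.6, -119.5, 102.9]
ee_rot: [-3.095, 1.571, 0.211]
force: [-0.3, 0.8, -0.0]
opening: 85.5
```

Request:
{"fn": "move_arm", "kwargs": {
  "increments": [
    [[0, 0, 0.02], [0, 0, 0]],
    [[0, 0, 0.05], [0, 0, 0]],
    [[0, 0, 0.09], [0, 0, 0]],
    [[-0.02, 0, 0.13], [0, 0, 0]],
    [[-0.05, 0, 0.15], [0, 0, 0]]
  ]
}}

```text
time: 11.3
tool_pos: [488.1, -119.9, 226.2]
ee_rot: [2.662, 1.566, -0.315]
force: [0.3, -0.8, 0.7]
opening: 85.1
```

```bash
python3 - <<'E'
from h import *
b=load("side",11); c=load("wrist",11); a=load("scene",11)
s=ctrl.read_state();print(s["time"],s["tool_pos"],s["force"],s["opening"])
crop(c,180,80,140,110,5,"w11")
cv2.imwrite("pics/j11.png",cv2.hconcat([cv2.resize(a["image"][60:260,150:350],(400,400)),cv2.resize(b["image"][120:320,160:360],(400,400))]))
E
```

```text
11.45 [ 486.46821485 -119.68802205  224.13529741] [-0.31699885 -0.22890119  0.12532574] 85.11786725998691
```

View pics/j11.png

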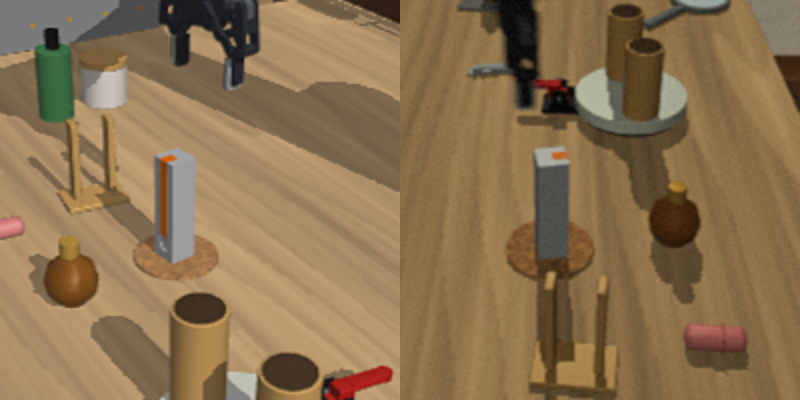

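View pics/wrist11.png

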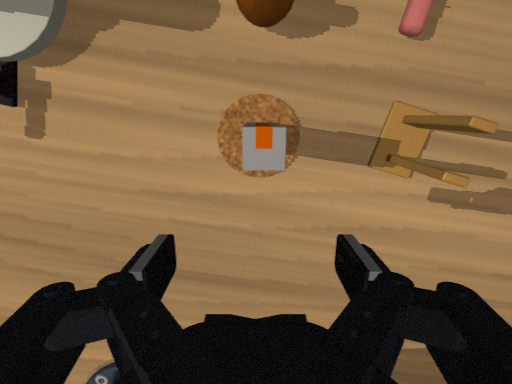

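Post stands upright on the mat (wrist: top face centre (264,148), stripe forward). Measure it from the crop.

```bash
python3 - <<'E'
from h import *
c=load("wrist",12); s=ctrl.read_state(); print(s["tool_pos"],s["time"])
crop(c,230,110,75,75,8,"w12")
E
```

```text
[ 486.73813241 -119.59771175  223.05993484] 11.5
```

View pics/w12.png

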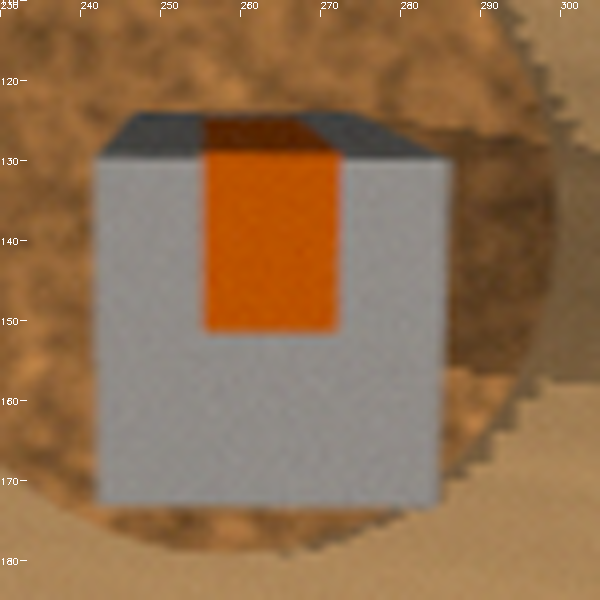

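```bash
python3 - <<'E'
from h import *
from scipy.spatial.transform import Rotation as Ro
c=get("wrist",12)
P=np.array([on_z(c,u,v,144)[:2] for u,v in [(241.8,129.6),(286.3,129.6),(284.8,173.2),(242.1,173)]])
print(P.round(1),P.mean(0)); 
d=P[0]-P[3]+P[1]-P[2]; e=P[0]-P[1]+P[3]-P[2]
print(np.degrees(np.arctan2(d[1],d[0])),np.degrees(np.arctan2(-e[0],e[1])),np.linalg.norm(d)/2,np.linalg.norm(e)/2)
s=ctrl.read_state(); R=Ro.from_euler("xyz",s["ee_rot"]).as_matrix(); print(np.degrees(np.arctan2(R[1,1],R[0,1])),s["qpos"])
E
```

```text
[[ 541.2 -100.8]
 [ 547.  -136.2]
 [ 511.6 -141.9]
 [ 505.9 -106.4]] [ 526.40596782 -121.31703607]
9.137568186700438 9.279561588323142 35.832609257557195 35.959631740547756
-80.60006475351345 [-3.33896919e-01  2.71156635e-01  1.78497319e+00  1.05530908e-04
  1.08442505e+00  1.07279011e+00]
```

Request:
{"fn": "move_arm", "kwargs": {
  "increments": [
    [[0.01, 0, 0], [0, 0, 0.039]],
    [[0.02, 0, 0], [0, 0, 0.078]],
    [[0.03, -0.001, 0], [0, 0, 0.117]],
    [[0.04, -0.002, 0], [0, 0, 0.156]],
    [[0.05, -0.002, 0], [0, 0, 0.195]]
  ]
}}

```text
time: 11.92
tool_pos: [527.3, -121.1, 221.3]
ee_rot: [-1.109, 1.569, 2.815]
force: [0.1, 1.0, 0.2]
opening: 85.2
```

Request:
{"fn": "move_arm", "kwargs": {
  "increments": [
    [[0, 0, 0], [0, 0, 0.039]],
    [[0, 0, 0], [0, 0, 0.078]],
    [[0, 0, 0], [0, 0, 0.117]],
    [[0, 0, 0], [0, 0, 0.156]],
    [[0, 0, 0], [0, 0, 0.195]]
  ]
}}

```text
time: 12.33
tool_pos: [526.9, -120.9, 221.2]
ee_rot: [-1.737, 1.569, 2.8]
force: [0.1, -0.6, 0.4]
opening: 85.6
```

Request:
{"fn": "move_arm", "kwargs": {
  "increments": [
    [[0, 0, 0], [0, 0, 0.039]],
    [[0, 0, 0], [0, 0, 0.078]],
    [[0, 0, -0.02], [0, 0, 0.109]],
    [[0, 0, -0.05], [0, 0, 0.109]],
    [[0, 0, -0.06], [0, 0, 0.109]]
  ]
}}

```text
time: 12.75
tool_pos: [525.7, -120.6, 171.0]
ee_rot: [-2.054, 1.566, 2.82]
force: [0.1, 0.6, -1.0]
opening: 85.4
```

```bash
python3 - <<'E'
from h import *
from scipy.spatial.transform import Rotation as Ro
c=load("wrist",13);load("scene",13)
s=ctrl.read_state(); R=Ro.from_euler("xyz",s["ee_rot"]).as_matrix(); print(s["time"],s["tool_pos"],R[:,0].round(3),np.degrees(np.arctan2(R[1,1],R[0,1])),s["force"])
E
```

```text
12.85 [ 525.9167937  -120.74239396  172.5657727 ] [-0.004  0.001 -1.   ] 9.205851137674065 [0.3627657  0.52286666 0.64452904]
```

View pics/wrist13.png

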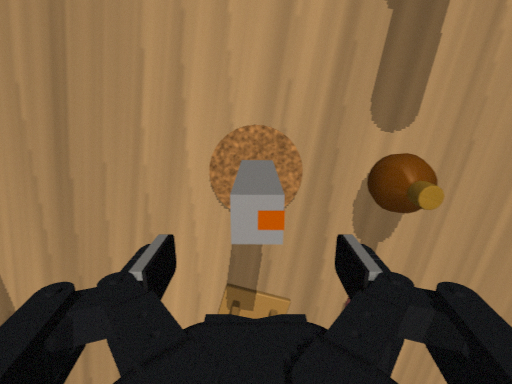

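Request:
{"fn": "move_arm", "kwargs": {
  "increments": [
    [[0, 0, -0.03], [0, 0, 0]],
    [[0, 0, -0.06], [0, 0, 0]],
    [[0, 0, -0.08], [0, 0, 0]],
    [[0, 0, -0.09], [0, 0, 0]],
    [[0, 0, -0.09], [0, 0, 0]]
  ]
}}

```text
time: 13.27
tool_pos: [526.4, -121.0, 102.0]
ee_rot: [-2.037, 1.569, 2.837]
force: [-0.5, 0.7, -0.4]
opening: 85.6
```

Request:
{"fn": "move_arm", "kwargs": {
  "increments": [
    [[0, 0, 0], [0, 0, 0]],
    [[0, 0, 0], [0, 0, 0]],
    [[0, 0, 0], [0, 0, 0]],
    [[0, 0, 0], [0, 0, 0]],
    [[0, 0, 0], [0, 0, 0]]
  ],
  "fingers": -1,
  "grip_force": 60
}}

```text
time: 13.68
tool_pos: [527.1, -121.3, 103.9]
ee_rot: [1.042, 1.569, -0.367]
force: [-0.7, 0.4, 5.6]
opening: 35.3
```

Request:
{"fn": "move_arm", "kwargs": {
  "increments": [
    [[0, 0, 0], [0, 0, 0]],
    [[0, 0, 0], [0, 0, 0]],
    [[0, 0, 0.01], [0, 0, 0]],
    [[0, 0, 0.03], [0, 0, 0]],
    [[0, 0, 0.06], [0, 0, 0]]
  ]
}}

```text
time: 14.1
tool_pos: [525.6, -120.8, 150.5]
ee_rot: [-2.048, 1.567, 2.825]
force: [0.1, -0.2, -1.9]
opening: 35.4
```

Request:
{"fn": "move_arm", "kwargs": {
  "increments": [
    [[0, 0, 0.045], [0, 0, 0]],
    [[0, 0, 0.09], [0, 0, 0]],
    [[0.005, 0.015, 0.125], [0, 0, 0]],
    [[0.016, 0.045, 0.145], [0, 0, 0]],
    [[0.03, 0.08, 0.148], [0, 0, 0]]
  ]
}}

```text
time: 14.52
tool_pos: [551.6, -57.4, 273.9]
ee_rot: [1.187, 1.565, -0.224]
force: [0.0, 0.5, -1.7]
opening: 35.0
```

Request:
{"fn": "move_arm", "kwargs": {
  "increments": [
    [[0.014, 0.037, 0], [0, 0, 0]],
    [[0.028, 0.074, 0], [0, 0, 0]],
    [[0.042, 0.111, 0], [0, 0, 0]],
    [[0.056, 0.148, 0], [0, 0, 0]],
    [[0.07, 0.185, 0], [0, 0, 0]]
  ]
}}

```text
time: 14.93
tool_pos: [606.7, 92.4, 269.9]
ee_rot: [1.402, 1.571, -0.008]
force: [0.3, -0.9, -2.2]
opening: 35.2
```

Request:
{"fn": "move_arm", "kwargs": {
  "increments": [
    [[0.014, 0.037, 0], [0, 0, 0]],
    [[0.028, 0.074, 0], [0, 0, 0]],
    [[0.042, 0.111, 0], [0, 0, 0]],
    [[0.052, 0.138, 0], [0, 0, 0]],
    [[0.0565, 0.152, 0], [0, 0, 0]]
  ]
}}

```text
time: 15.35
tool_pos: [651.9, 215.1, 269.4]
ee_rot: [-2.818, 1.57, 2.058]
force: [0.8, -0.1, -2.3]
opening: 35.5
```

```bash
python3 - <<'E'
from h import *
from scipy.spatial.transform import Rotation as Ro
b=load("side",14);a=load("scene",14);c=load("wrist",14)
s=ctrl.read_state(); R=Ro.from_euler("xyz",s["ee_rot"]).as_matrix(); print(s["time"],s["tool_pos"],R[:,0].round(3),np.degrees(np.arctan2(R[1,1],R[0,1])),s["force"])
cv2.imwrite("pics/j14.png",cv2.hconcat([cv2.resize(a["image"][120:320,180:380],(400,400)),cv2.resize(b["image"][20:220,180:380],(400,400))]))
E
```

```text
15.5 [651.51432915 212.49106824 269.19715061] [-0.001 -0.    -1.   ] 9.29410726812137 [ 0.23553449 -0.93095005 -1.5108946 ]
```

View pics/j14.png

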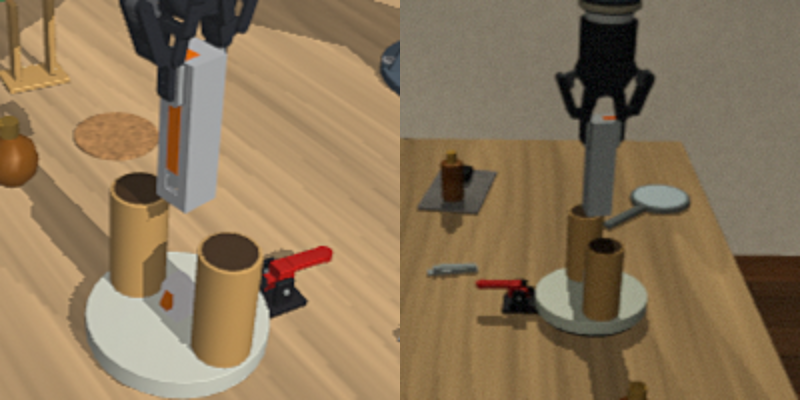

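View pics/wrist14.png

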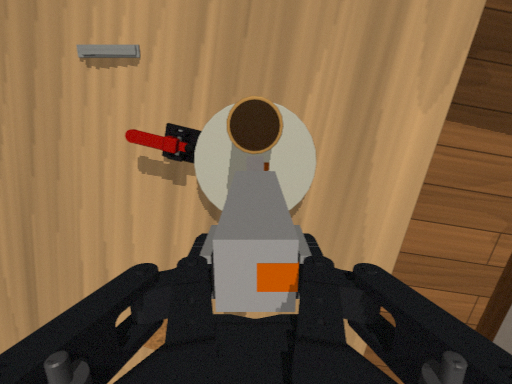

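```bash
python3 - <<'E'
from h import *
c=get("wrist",14);a=get("scene",14);b=get("side",14)
crop(c,190,90,130,230,3,"w14"); crop(a,250,135,50,100,6,"a14"); crop(b,265,70,40,65,8,"b14")
cv2.imwrite("pics/j14b.png",cv2.hconcat([cv2.resize(cv2.imread("pics/a14.png"),(300,600)),cv2.resize(cv2.imread("pics/b14.png"),(369,600))]))
th=np.radians(9.3)
def P(sx,sy,z,cx=651.5,cy=212.5): return [cx+18*(sx*np.cos(th)-sy*np.sin(th)),cy+18*(sx*np.sin(th)+sy*np.cos(th)),z]
for z in (170.2,310.2):
  for sx,sy in [(1,1),(1,-1),(-1,1),(-1,-1)]: print(z,sx,sy,[proj(k,P(sx,sy,z)).round(1).tolist() for k in (c,a,b)])
E
```

```text
170.2 1 1 [[274.7, 172.8], [271.3, 224.9], [282.8, 122.6]]
170.2 1 -1 [[273.9, 209.9], [257.1, 215.1], [285.9, 127.8]]
170.2 -1 1 [[235.3, 172.8], [286.4, 216.9], [271.0, 123.3]]
170.2 -1 -1 [[236.1, 209.9], [272.2, 207.5], [273.8, 128.6]]
310.2 1 1 [[298.5, 244.5], [275.6, 151.7], [285.9, 76.7]]
310.2 1 -1 [[294.9, 316.8], [259.8, 143.2], [289.3, 81.1]]
310.2 -1 1 [[211.6, 244.4], [292.3, 144.9], [273.4, 77.3]]
310.2 -1 -1 [[215.1, 316.7], [276.4, 136.8], [276.5, 81.7]]
```

View pics/w14.png

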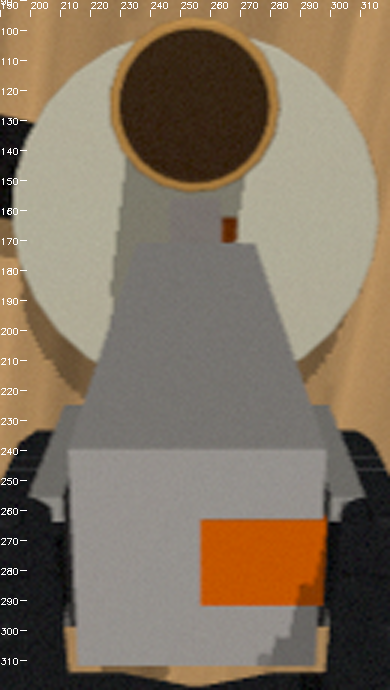

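View pics/j14b.png

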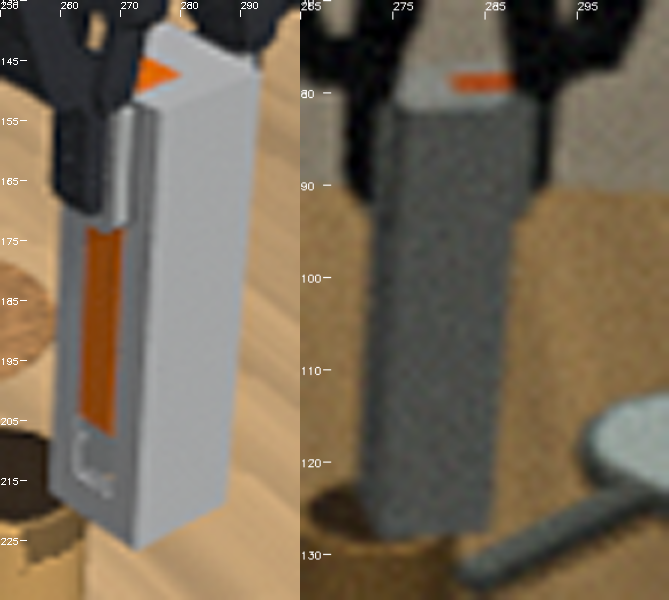

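```bash
python3 - <<'E'
from h import *
c=get("wrist",14);a=get("scene",14)
th=np.radians(9.3); X=np.array([np.cos(th),np.sin(th),0]);Y=np.array([-np.sin(th),np.cos(th),0])
S=np.array([651.2,213.2,30])
for n,p in dict(cup=S+58*Y+[0,0,112],btn=S+16*X+[0,0,20],btnout=S+19*X+5*Y+[0,0,17],stubR=S+11.5*X+11.5*Y+[0,0,34],stubL=S-11.5*X+11.5*Y+[0,0,34],cupL=S+58*Y-28*X+[0,0,112],cupR=S+58*Y+28*X+[0,0,112]).items(): print(n,proj(c,p).round(1),proj(a,p).round(1))
crop(c,225,90,70,100,6,"w14b")
E
```

```text
cup [254.9 125.6] [294.8 245.5]
btn [266.6 166.5] [262.7 271.2]
btnout [268.8 162.5] [263.3 274.5]
stubR [263.7 159.8] [269.  267.9]
stubL [246.  159.8] [278.1 262.4]
cupL [226.1 125.6] [306.2 238.7]
cupR [283.7 125.7] [283.  252.5]
```

View pics/w14b.png

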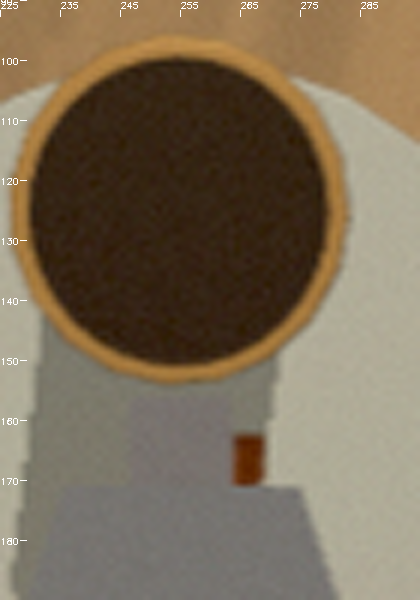

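Alignment checks: cup, button and post foot all project within ~1 px of predictions. Descend between the cups.

Request:
{"fn": "move_arm", "kwargs": {
  "increments": [
    [[0, 0, -0.025], [0, 0, 0]],
    [[0, 0, -0.05], [0, 0, 0]],
    [[0, 0, -0.075], [0, 0, 0]],
    [[0, 0, -0.095], [0, 0, 0]],
    [[0, 0, -0.11], [0, 0, 0]]
  ]
}}

```text
time: 15.92
tool_pos: [651.2, 210.7, 180.1]
ee_rot: [-1.308, 1.569, -2.718]
force: [0.6, 0.3, -2.2]
opening: 35.7
```

```bash
python3 - <<'E'
from h import *
a=load("scene",15);c=load("wrist",15);b=load("side",15)
s=ctrl.read_state(); print(s["time"],s["tool_pos"],s["force"])
crop(a,220,180,100,120,5,"a15");crop(c,190,80,130,120,5,"w15")
E
```

```text
16.0667 [651.5855008  211.54348035 181.23207391] [ 0.90381543  0.43790377 -1.64549231]
```

View pics/a15.png

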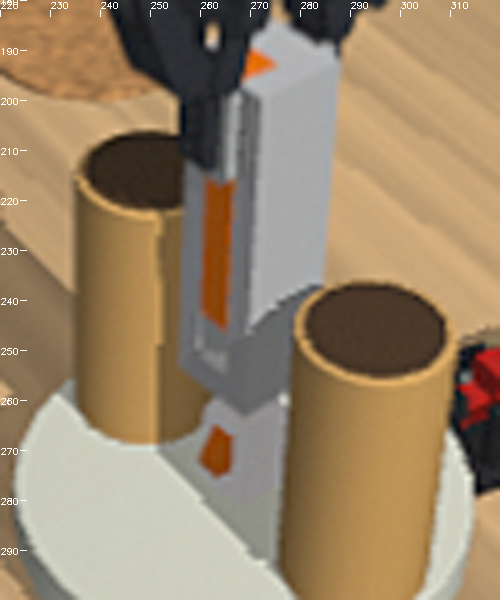

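View pics/w15.png

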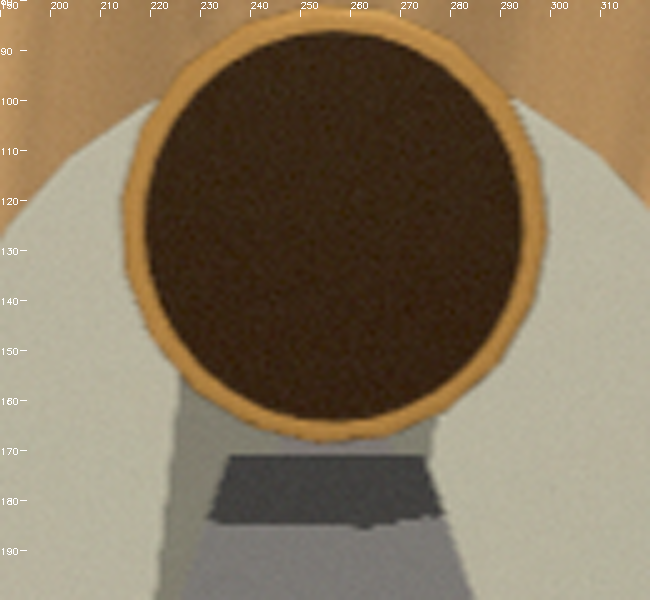

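Request:
{"fn": "move_arm", "kwargs": {
  "increments": [
    [[0, 0.001, -0.004], [0, 0, 0]],
    [[0, 0.001, -0.009], [0, 0, 0]],
    [[0, 0.001, -0.014], [0, 0, 0]],
    [[0, 0.001, -0.019], [0, 0, 0]],
    [[0, 0.001, -0.024], [0, 0, 0]]
  ]
}}

```text
time: 16.48
tool_pos: [651.8, 213.3, 161.9]
ee_rot: [1.629, 1.571, 0.22]
force: [0.7, 0.9, -1.4]
opening: 35.4
```

Past the taper with no side force (foot ~63 mm). Continue.

Request:
{"fn": "move_arm", "kwargs": {
  "increments": [
    [[0, 0, -0.004], [0, 0, 0]],
    [[0, 0, -0.008], [0, 0, 0]],
    [[0, 0, -0.012], [0, 0, 0]],
    [[0, 0, -0.016], [0, 0, 0]],
    [[0, 0, -0.02], [0, 0, 0]]
  ]
}}

```text
time: 16.9
tool_pos: [652.4, 213.4, 146.4]
ee_rot: [1.617, 1.569, 0.207]
force: [3.8, 0.2, -0.0]
opening: 35.3
```

Request:
{"fn": "move_arm", "kwargs": {
  "increments": [
    [[0, 0, -0.003], [0, 0, 0]],
    [[0, 0, -0.006], [0, 0, 0]],
    [[0, 0, -0.009], [0, 0, 0]],
    [[0, 0, -0.012], [0, 0, 0]],
    [[0, 0, -0.015], [0, 0, 0]]
  ]
}}

```text
time: 17.32
tool_pos: [651.9, 213.3, 133.9]
ee_rot: [1.618, 1.571, 0.209]
force: [3.4, 0.3, 1.4]
opening: 35.3
```

Request:
{"fn": "move_arm", "kwargs": {
  "increments": [
    [[0, 0, -0.002], [0, 0, 0]],
    [[0, 0, -0.004], [0, 0, 0]],
    [[0, 0, -0.005], [0, 0, 0]],
    [[0, 0, -0.006], [0, 0, 0]],
    [[0, 0, -0.006], [0, 0, 0]]
  ]
}}

```text
time: 17.73
tool_pos: [651.1, 213.2, 130.0]
ee_rot: [-1.502, 1.569, -2.912]
force: [-3.5, -1.3, 8.1]
opening: 35.7
```

Request:
{"fn": "move_arm", "kwargs": {
  "increments": [
    [[0, 0, -0.001], [0, 0, 0]],
    [[0, 0, -0.002], [0, 0, 0]],
    [[0, 0, -0.002], [0, 0, 0]],
    [[0, 0, -0.002], [0, 0, 0]],
    [[0, 0, -0.002], [0, 0, 0]]
  ]
}}

```text
time: 18.15
tool_pos: [651.2, 213.2, 129.9]
ee_rot: [-1.506, 1.569, -2.915]
force: [-8.3, -2.4, 19.7]
opening: 35.3
```

```bash
python3 - <<'E'
from h import *
a=load("scene",16);c=load("wrist",16);b=load("side",16)
s=ctrl.read_state(); print(s["time"],s["tool_pos"],s["force"])
crop(a,230,190,100,120,5,"a16")
E
```

```text
18.3 [651.15105451 213.1915452  129.85923279] [-8.17093597 -2.01806028 19.39312803]
```

View pics/a16.png

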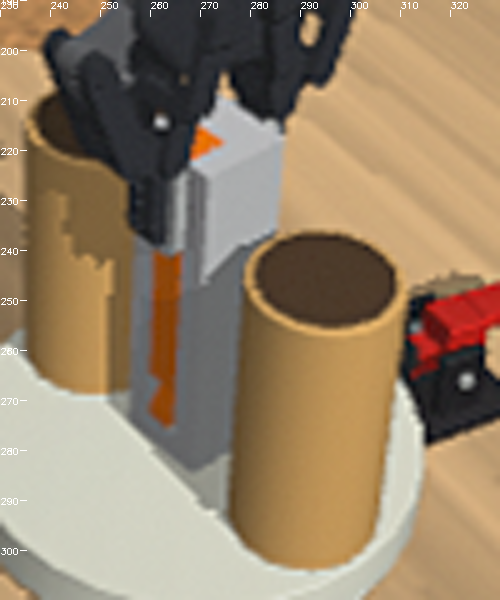

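The post stopped hard at TCP 129.9 (expected ~129.5) and orange shows at the hole (261,273). Release and rise.

Request:
{"fn": "move_arm", "kwargs": {
  "increments": [
    [[0, 0, 0.002], [0, 0, 0]],
    [[0, 0, 0.002], [0, 0, 0]],
    [[0, 0, 0.002], [0, 0, 0]],
    [[0, 0, 0.002], [0, 0, 0]],
    [[0, 0, 0.002], [0, 0, 0]]
  ],
  "fingers": 1
}}

```text
time: 18.72
tool_pos: [651.6, 213.2, 128.8]
ee_rot: [-1.583, 1.57, -2.993]
force: [0.8, -0.2, 0.3]
opening: 85.5
```

Request:
{"fn": "move_arm", "kwargs": {
  "increments": [
    [[0, 0, 0.02], [0, 0, 0]],
    [[0, 0, 0.05], [0, 0, 0]],
    [[0, 0, 0.09], [0, 0, 0]],
    [[0, 0, 0.13], [0, 0, 0]],
    [[-0.02, 0, 0.15], [0, 0, 0]]
  ]
}}

```text
time: 19.13
tool_pos: [637.9, 213.2, 252.9]
ee_rot: [1.627, 1.566, 0.217]
force: [0.4, -0.0, 0.9]
opening: 85.1
```

```bash
python3 - <<'E'
from h import *
a=load("scene",17);b=load("side",17);c=load("wrist",17)
s=ctrl.read_state(); print(s["time"],s["tool_pos"],s["force"],s["opening"])
crop(a,230,180,120,120,5,"a17")
th=np.radians(9.3); X=np.array([np.cos(th),np.sin(th),0]);Y=np.array([-np.sin(th),np.cos(th),0])
S=np.array([651.2,213.2,30])
for z in (0,140): print(z,[proj(a,S+18*i*X+18*j*Y+[0,0,z]).round(1) for i,j in [(1,-1),(1,1),(-1,1),(-1,-1)]])
print("btn",proj(a,S+19*X+[0,0,20]))
E
```

```text
19.2833 [635.82271519 213.45353677 250.43706967] [ 0.86703372 -0.25755989 -1.16567037] 85.44734943169115
0 [array([255.3, 274.2]), array([268. , 284.8]), array([281.9, 276. ]), array([269.1, 266. ])]
140 [array([257.5, 215.4]), array([271.6, 225.2]), array([286.8, 217.1]), array([272.5, 207.8])]
btn [261.55167996 271.87932551]
```

View pics/a17.png

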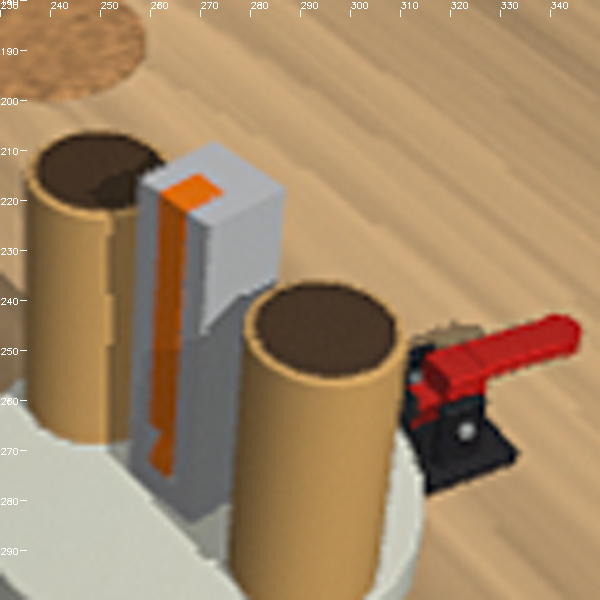

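View pics/wrist17.png

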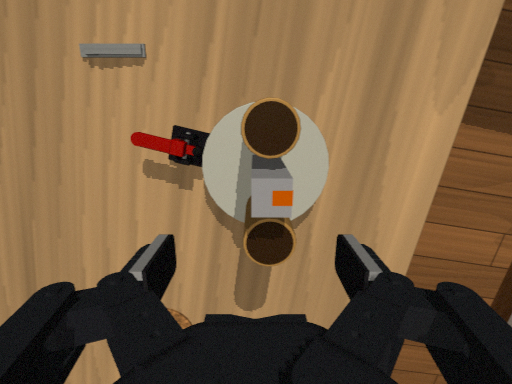

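Post top corners (271,224) and foot (268,284) match the seated prediction within 1 px, with the button showing at (261,273). Lever next.

```bash
python3 - <<'E'
from h import *
c=load("wrist",18);a=load("scene",18);b=load("side",18)
s=ctrl.read_state(); print(s["time"],s["tool_pos"])
crop(c,120,115,100,60,8,"w18")
crop(b,215,140,50,45,8,"b18")
E
```

```text
19.4333 [635.60372657 213.07698861 247.53341794]
```

View pics/w18.png

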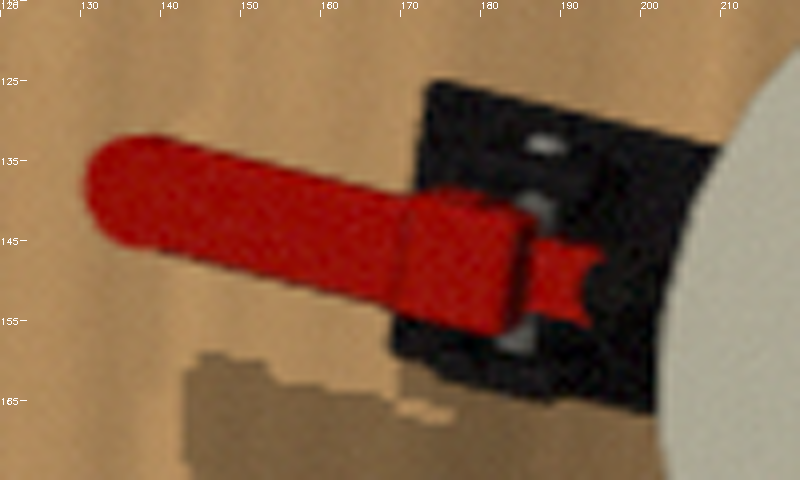

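View pics/b18.png

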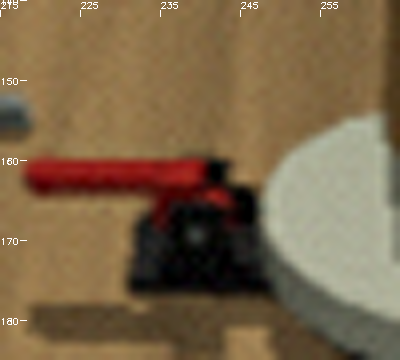

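```bash
python3 - <<'E'
from h import *
c=get("wrist",18);b=get("side",18)
t=on_z(c,130.5,138.3,42); m=on_z(c,169.5,146.5,43); h1=on_z(c,188,133,26);h2=on_z(c,184,156.5,26)
print(t,m,h1,h2,(h1+h2)/2); d=m-t; print(np.degrees(np.arctan2(d[1],d[0])),np.linalg.norm(d))
print("paddle pt", t+13*d/np.linalg.norm(d))
print(tri([(c,130.5,138.3),(b,218,162)]))
print("clip",[on_z(c,u,v,12).round() for u,v in [(80,50),(145,51)]])
E
```

```text
[472.35994943 225.45463081  42.        ] [522.70617069 223.21337927  43.        ] [540.75921462 242.25938051  26.        ] [538.32646717 209.99184057  26.        ] [539.5428409  226.12561054  26.        ]
-2.5489405941571177 50.4060036521406
paddle pt [485.34453121 224.87659907  42.25790579]
[470.98467744 224.82584628  38.22479589]
clip [array([392., 322.,  12.]), array([474., 334.,  12.])]
```

Request:
{"fn": "move_arm", "kwargs": {
  "increments": [
    [[-0.045, 0.003, 0], [0, 0, 0.039]],
    [[-0.09, 0.006, 0], [0, 0, 0.078]],
    [[-0.13, 0.01, -0.01], [0, 0, 0.117]],
    [[-0.165, 0.013, -0.025], [0, 0, 0.156]],
    [[-0.189, 0.015, -0.04], [0, 0, 0.195]]
  ]
}}

```text
time: 19.85
tool_pos: [482.2, 225.2, 215.8]
ee_rot: [-2.059, 1.569, -2.849]
force: [0.2, 0.1, -0.4]
opening: 85.7
```

Request:
{"fn": "move_arm", "kwargs": {
  "increments": [
    [[0, 0, -0.02], [0, 0, 0.039]],
    [[0, 0, -0.04], [0, 0, 0.078]],
    [[0, 0, -0.06], [0, 0, 0.117]],
    [[0, 0, -0.08], [0, 0, 0.156]],
    [[0, 0, -0.1], [0, 0, 0.195]]
  ]
}}

```text
time: 20.27
tool_pos: [484.3, 225.0, 135.3]
ee_rot: [-2.611, 1.569, -2.79]
force: [0.4, 0.7, 0.2]
opening: 85.2
```

Request:
{"fn": "move_arm", "kwargs": {
  "increments": [
    [[0, 0, -0.01], [0, 0, 0.033]],
    [[0, 0, -0.02], [0, 0, 0.033]],
    [[0, 0, -0.02], [0, 0, 0.033]],
    [[0, 0, -0.02], [0, 0, 0.033]],
    [[0, 0, -0.02], [0, 0, 0.033]]
  ]
}}

```text
time: 20.68
tool_pos: [484.9, 225.3, 121.5]
ee_rot: [0.43, 1.57, 0.347]
force: [0.2, -0.3, -0.3]
opening: 85.3
```

```bash
python3 - <<'E'
from h import *
from scipy.spatial.transform import Rotation as Ro
c=load("wrist",19)
s=ctrl.read_state(); R=Ro.from_euler("xyz",s["ee_rot"]).as_matrix(); print(s["time"],s["tool_pos"],np.degrees(np.arctan2(R[1,1],R[0,1])),s["opening"])
E
```

```text
20.7333 [484.95600245 225.36809329 121.75245784] 85.2708658920669 85.05516302948256
```

View pics/wrist19.png

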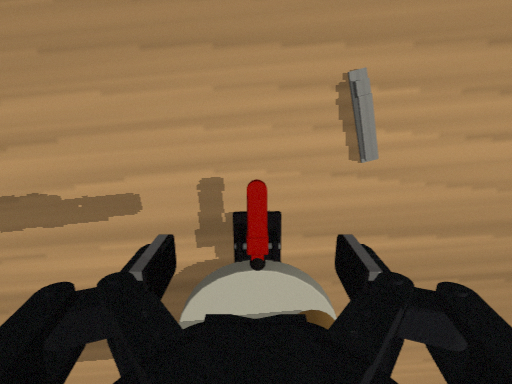

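Lever (257,180–260) lies centred between fingers. Lower and pinch.

Request:
{"fn": "move_arm", "kwargs": {
  "increments": [
    [[0, 0, -0.03], [0, 0, 0]],
    [[0, 0, -0.06], [0, 0, 0]],
    [[0, 0, -0.09], [0, 0, 0]],
    [[0, 0, -0.11], [0, 0, 0]],
    [[0, 0, -0.118], [0, 0, 0]]
  ]
}}

```text
time: 21.15
tool_pos: [483.9, 225.0, 25.3]
ee_rot: [-2.711, 1.569, -2.793]
force: [-0.6, -1.1, -0.5]
opening: 85.5
```

Request:
{"fn": "move_arm", "kwargs": {
  "increments": [
    [[0, 0, 0], [0, 0, 0]],
    [[0, 0, 0], [0, 0, 0]],
    [[0, 0, 0], [0, 0, 0]],
    [[0, 0, 0], [0, 0, 0]],
    [[0, 0, 0], [0, 0, 0]]
  ],
  "fingers": -1,
  "grip_force": 30
}}

```text
time: 21.57
tool_pos: [485.1, 225.4, 27.8]
ee_rot: [0.417, 1.569, 0.336]
force: [-0.8, 1.1, -0.1]
opening: 25.6
```

Request:
{"fn": "move_arm", "kwargs": {
  "increments": [
    [[0, 0, 0], [0, 0, 0]],
    [[0, 0, 0], [0, 0, 0]],
    [[0, 0, 0.004], [0, 0, 0]],
    [[0.001, 0, 0.008], [0, 0, 0]],
    [[0.003, 0, 0.012], [0, 0, 0]]
  ]
}}

```text
time: 21.98
tool_pos: [487.3, 226.0, 36.7]
ee_rot: [0.996, 1.569, 0.916]
force: [-0.2, 6.6, -8.7]
opening: 17.1
```

Request:
{"fn": "move_arm", "kwargs": {
  "increments": [
    [[0.0034, 0, 0.007], [0, 0, 0]],
    [[0.008, 0, 0.0146], [0, 0, 0]],
    [[0.013, 0, 0.021], [0, 0, 0]],
    [[0.0195, 0, 0.0275], [0, 0, 0]],
    [[0.026, 0, 0.033], [0, 0, 0]]
  ]
}}

```text
time: 22.4
tool_pos: [507.3, 225.0, 63.0]
ee_rot: [-2.723, 1.569, -2.803]
force: [-3.5, -0.8, -5.9]
opening: 16.6
```

```bash
python3 - <<'E'
from h import *
a=load("scene",20);b=load("side",20)
s=ctrl.read_state(); print(s["time"],s["tool_pos"],s["force"],s["opening"])
crop(a,280,170,100,110,6,"a4"); crop(b,190,100,100,90,6,"b4")
cv2.imwrite("pics/j20.png",cv2.hconcat([cv2.resize(cv2.imread("pics/a4.png"),(400,440)),cv2.resize(cv2.imread("pics/b4.png"),(400,440))]))
E
```

```text
22.5 [508.3826203  225.00644175  63.61640444] [-4.94890443 -1.16382904  5.02525313] 17.270498253294758
```

View pics/j20.png

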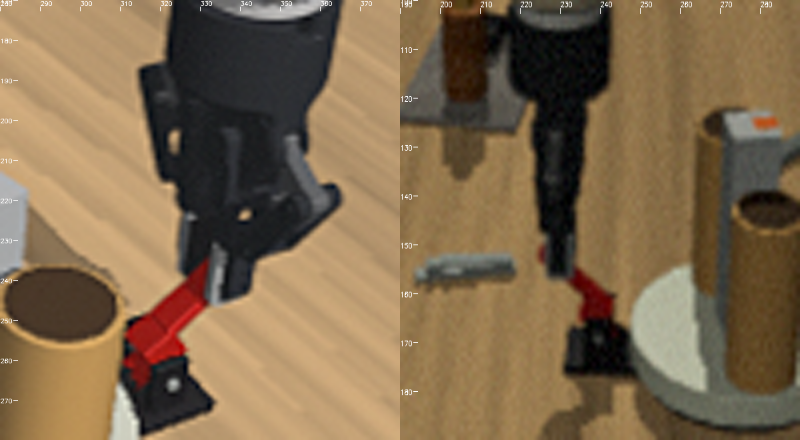

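Lever tip is at (227,150) in the side view, as at the start. Release and retreat.

Request:
{"fn": "move_arm", "kwargs": {
  "increments": [
    [[0, 0, 0], [0, 0, 0]],
    [[0, 0, 0], [0, 0, 0]],
    [[0, 0, 0], [0, 0, 0]],
    [[0, 0, 0], [0, 0, 0]],
    [[0, 0, 0], [0, 0, 0]]
  ],
  "fingers": 1
}}

```text
time: 22.92
tool_pos: [508.0, 225.3, 62.9]
ee_rot: [0.311, 1.57, 0.23]
force: [0.1, -0.7, -0.3]
opening: 76.3
```

Request:
{"fn": "move_arm", "kwargs": {
  "increments": [
    [[0, 0, 0.03], [0, 0, 0]],
    [[0, 0, 0.07], [0, 0, 0]],
    [[0, 0, 0.11], [0, 0, 0]],
    [[-0.03, -0.02, 0.15], [0, 0, 0]],
    [[-0.06, -0.04, 0.18], [0, 0, 0]]
  ]
}}

```text
time: 23.33
tool_pos: [460.1, 193.4, 208.8]
ee_rot: [0.372, 1.568, 0.291]
force: [0.6, 0.2, 1.2]
opening: 85.5
```

Request:
{"fn": "move_arm", "kwargs": {
  "increments": [
    [[-0.02, -0.04, 0], [0, 0, 0]],
    [[-0.04, -0.08, 0], [0, 0, 0]],
    [[-0.05, -0.12, 0], [0, 0, 0]],
    [[-0.05, -0.15, 0], [0, 0, 0]],
    [[-0.05, -0.15, 0], [0, 0, 0]]
  ]
}}

```text
time: 23.75
tool_pos: [419.4, 70.5, 207.2]
ee_rot: [-0.621, 1.57, -0.704]
force: [-0.6, 0.4, -0.3]
opening: 85.3
```

```bash
python3 - <<'E'
from h import *
a=load("scene",21);b=load("side",21)
s=ctrl.read_state(); print(s["time"],s["tool_pos"],s["force"],s["opening"])
crop(a,230,180,120,120,6,"a21"); crop(b,190,100,130,90,6,"b21")
cv2.imwrite("pics/j21.png",cv2.hconcat([cv2.resize(cv2.imread("pics/a21.png"),(400,400)),cv2.resize(cv2.imread("pics/b21.png"),(400,277)).repeat(1,0) if 0 else cv2.copyMakeBorder(cv2.resize(cv2.imread("pics/b21.png"),(400,277)),0,123,0,0,0)]))
A=get("scene",1)
f=lambda u,v,z: on_z(a,u,v,z)[:2].round(1)
S=np.array([651.2,213.2,30])
E
```

```text
23.85 [420.01373867  72.83031559 207.13015238] [ 0.34328952 -0.30077     0.64046147] 85.29526981187188
```

View pics/j21.png

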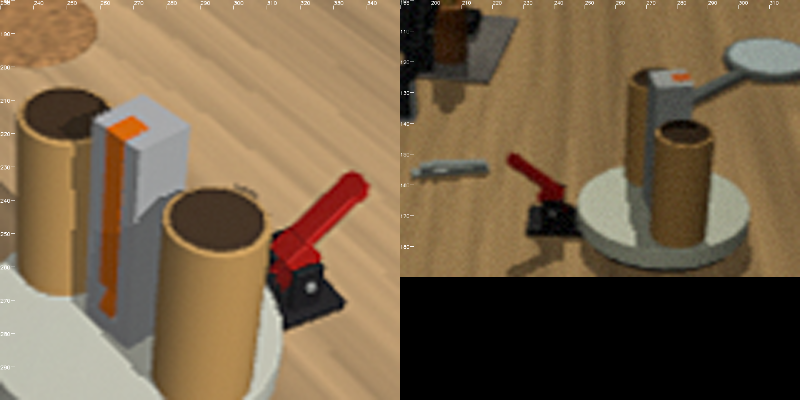

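View pics/scene21.png

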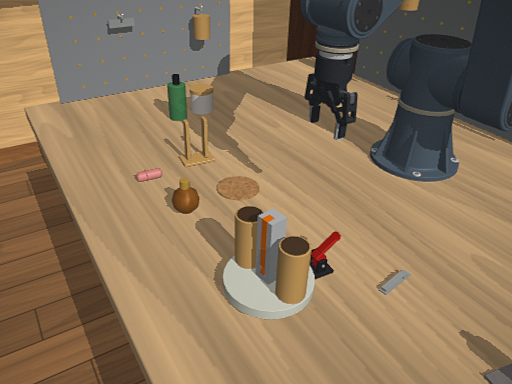

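```bash
python3 - <<'E'
from h import *
a=get("scene",21); crop(a,250,255,30,35,18,"a21z")
E
```

```text
(no output)
```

View pics/a21z.png

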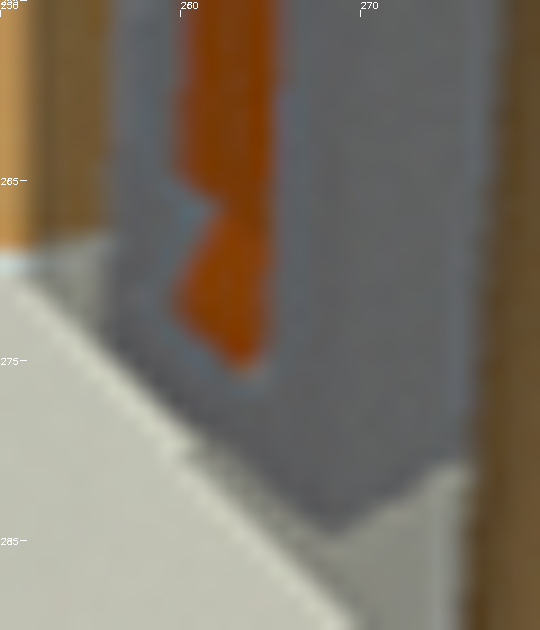

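The button's wedge shape shows at (262,271), matching the fully-out prediction (261.6,271.9). Hand in.

```bash
python3 -c "
from workcell import ctrl
print(ctrl.sign_off())"
```

```text
the job is handed in; nothing more can be done
None
```

The job is done and handed in at about 24 s of the 72 s allowed; sign-off reports no verdict, so what follows comes from my own checks.

**What I did:**
1. Pressed the brake lever down to its stop.
2. Lifted the post out of the rack, stood it on the cork mat and let go.
3. Took it again by its x sides, a quarter turn round, and slid it down over the stub with the stripe on the button side.
4. Pinched the lever and raised it back up, then let go and moved the arm clear.

**What the last checks showed:**
- **Post:** it stopped hard on the seat at the expected height, within about 0.5 mm. Its corners in the scene picture are within about 1 px of where a fully seated post should be.
- **Button:** it shows through the hole at (262,271), within about 1 px of where it should be when fully out.
- **Lever:** its tip is within about 1 px of where it started in the scene picture, so it is up.
- **Perfume bottle, balm case and clip:** all three look unmoved in the last scene picture. I compared them by eye and did not measure them again.

No check failed or disagreed.

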